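# Weigh up a batch of cut tube

## Robot

A 6-joint arm with a two-finger parallel gripper is mounted at the origin on the work surface. World frame = base frame: x ahead of the robot, y to its left, z up, the work surface at z = 0. Lengths are in m, angles in rad, forces in N, time in s.
With the tool pointing down it reaches from about 0.35 to 0.775 m from the base axis. Payload 5.5 kg.
Tool frame: the origin (TCP) lies between the finger pads; the fingertips stand 19 mm ahead of it and the grasp point (between the pads) is the TCP; z points along the fingers, y is the line along which they close (so a half turn about z gives the same grasp; the last joint's range is limited). The gripper opens to 85 mm and grips with 20 to 120 N. Pads are 22 mm wide; open, the fingers measure 114 mm over their backs; the gripper's body (76 mm by 85 mm) begins 54 mm behind the grasp point. The pads swing forward as they close: fully open they stand 13 mm farther back than shut.
Start: joints at [1.096, 0.313, 0.046, 1.304, 0, 1.431], TCP at [0.189, 0.543, 0.25] pointing down, gripper open.
Joint ranges: [-2.76, 2.76], [-0.86, 1.69], [-1.03, 1.26], [-2.2, 2.34], [-1.47, 1.5], [-3.14, 3.14]. Speed limits (rad/s): [2.57, 2.57, 3.14, 3.14, 3.14, 3.14].

## Interface

Orientations are given as a unit quaternion [w, x, y, z].
In Python, from workcell import env gives the robot as it stands.
- The arm moves only by the shell command python3 -m pendant 'ROWS' [FORCE]. ROWS is JSON, a list of rows, each an object with "travel": the shift along the tool's x, y, z scaled (see below), a list of three; "rot": the turn, a rotation vector about the tool's x, y, z scaled (see below), a list of three; "fingers": the opening, from -1 (shut) to 1 (fully open). In form: [{"travel": [dx, dy, dz], "rot": [wx, wy, wz], "fingers": fingers}, ...]. A call has 1 to 10 rows; each row is the pose to reach, as a shift and turn from the pose commanded when the call began, along the tool's axes at that moment; what a row does not reach only later rows make up. The controller multiplies each number of a shift by 0.12 m and each number of a turn by 60 degrees. A row lasts 1/10 s, in which the tool goes at most 50 mm and 8.59 degrees, less where a joint would pass 70% of its speed; a pose out of reach is approached as far as the arm can. A call with a number of a shift or a turn outside -1 to 1 is refused whole. A call with a gripper value outside its range is refused whole. The fingers move at their own pace and stop on an object; FORCE is the grip in N (left out, the last holds). Time passes only in rows, so rows that repeat a pose let the fingers close. It gives the time, the measured TCP pose, the force, the opening and the grip force at its end, in the units of the state.
- env.get_state(): the state, without advancing time (a new reading comes with each control period).
- env.read_camera(name): name is "side" or "top" or "wrist"; returns (picture, depth): 420x560x3 uint8, blue, green, red; 420x560 float32, m along the optical axis (not along the pixel's ray), 0 where there is no reading.
- env.camera_model(name): a dict with "fovy" (degrees; the focal length in pixels is half the picture's height over the tangent of half this angle, whatever the lens; pixels are square), "cx", "cy" (the principal point, pixels), "rvec" (rotation vector, rad) and "tvec" (3), from world to camera coordinates, as OpenCV has them; the wrist camera has in their place "T_tool_cam" (4x4, takes a point from camera to tool coordinates, whose origin is the TCP and whose axes are the flange's). Camera axes: x right, y down, z forward; pixel columns grow to the right and rows downward; lengths in m; the calibration is good to about 2 mm. A picture is of the moment at which its call begins: read the wrist's pose just before it. camera_model takes no time and is no camera call.
- env.hand_in(): hands the job in; it is judged then, once.
Trained networks look in the newest picture that a camera, given by its name, has taken for a name from the list of things; names that differ only in an ending like _2 or _b are one class to them, and where a whole thing is asked for, a point or a joint stands for the part that bears it (a point fixed in the world has none). Each returns a list of dicts, best first, with "conf" (0 to 1); they miss things now and then, are a little off and sometimes report something else, mostly with a low value. They report only what shows in the picture. A call takes as long as a camera call.
- env.outline_of(camera, target): "mask" (420x560 bool, what is visible of it) and "xy" ([column, row] in pixels, amid what is visible of it).
The state is a dict: "clock": time; "joint_pos": joint angles; "qvel": joint speeds; "tau": joint torques, N m; "tcp_pos": TCP position; "orientation": TCP orientation; "wrist_force": force on the tool from outside, world axes, zero at the start; "ft_torque": the same for the moment, N m; "finger_gap": finger opening in m; "grip_force": force on a finger pad.
Only numpy, scipy, OpenCV 4.12 (cv2) and the standard library are available. Lean on these libraries where they do the work, as an engineer would, in place of code of your own. Each camera call takes 0.05 s, during which the arm holds its last target. There are 200 camera calls.

## Task

Make up a batch of cut square tube on the dial scale: lift the orange welding magnet off the pan and lay it flat on the open bench, then put tube pieces on the pan, or take them off again, until the black pointer stands at the red set hand to within half a division. Put every piece left over into the blue offcut bin. Only when the weight is right, and with nothing but tube on the pan, press the black call button fully down and let it come up again; leave the batch lying on the pan, and leave the grinder, hammer and brush alone.

Things in the scene. Friction and masses are not known exactly. Their poses are not given: they have to be found in the camera images.
- scale: grey dial spring scale fixed to the bench, housing 210 x 220 mm, 69 mm high; origin on the bench under the middle of its pan; its x axis points from the pan to the sloping round dial (on the far side, facing away from the robot and up)
- pan_mid (a point): middle of the upper face of the aluminium pan's floor; moves with the pan. Pan 230 mm (scale's x) by 250 mm (scale's y), level, its rim standing 8 mm above its floor. The floor is 125 mm above the bench when empty and sinks 2.5 mm for each 100 g, up to 42 mm; axes as the scale's, z up
- pan (a joint): how far the sprung pan has sunk, m: 0 when empty, 0.025 per kg on it
- pointer (a joint): angle of the black pointer, rad, clockwise on the dial from the top (0, empty pan): 3.25 rad per kg, 0.325 rad per division of 100 g (a tick for each, a longer one every 500 g). It follows the pan: 130 rad per m
- set_hand (a joint): angle of the red set hand (the wanted weight) on the same dial, same zero and direction; 1.63 to 2.44 rad, that is 500 to 750 g. It is set already: do not turn it
- pointer_tip (a point): tip of the black pointer, 62 mm from the dial's axis
- set_tip (a point): point of the red set hand, 62 mm from the dial's axis, in the plane of the pointer's tip
- big_long: big square steel tube offcut, bare steel, 40 x 40 mm section, 100 mm long, about 349 g (true mass within 8 percent); origin at its centre, x along its length (it looks the same on any of its four sides); may be absent
- big_short: big square steel tube offcut, bare steel, 40 x 40 mm section, 80 mm long, about 280 g (true mass within 8 percent); origin at its centre, x along its length (it looks the same on any of its four sides); may be absent
- mid_long: medium square steel tube offcut, bare steel, 30 x 30 mm section, 100 mm long, about 254 g (true mass within 8 percent); origin at its centre, x along its length (it looks the same on any of its four sides); may be absent
- mid_short: medium square steel tube offcut, bare steel, 30 x 30 mm section, 75 mm long, about 190 g (true mass within 8 percent); origin at its centre, x along its length (it looks the same on any of its four sides); may be absent
- small_long: small square steel tube offcut, bare steel, 25 x 25 mm section, 95 mm long, about 137 g (true mass within 8 percent); origin at its centre, x along its length (it looks the same on any of its four sides); may be absent
- small_mid: small square steel tube offcut, bare steel, 25 x 25 mm section, 75 mm long, about 108 g (true mass within 8 percent); origin at its centre, x along its length (it looks the same on any of its four sides); may be absent
- small_short: small square steel tube offcut, bare steel, 25 x 25 mm section, 60 mm long, about 87 g (true mass within 8 percent); origin at its centre, x along its length (it looks the same on any of its four sides); may be absent
- magnet: orange welding magnet, a flat elongated hexagon 116 mm long (its x), 56 mm wide across its two parallel long sides (its y), 20 mm thick, 0.3 kg, lying flat on the pan at the start; it does not attract anything here; origin at the centre of its underside
- bin: open blue sheet steel offcut bin fixed to the bench, 200 mm (its x) by 160 mm (its y), 60 mm high, walls and floor 4 mm; origin on the bench under its centre
- call_top (a point): centre of the top of the black push button, 38 mm across, on a yellow call box (90 x 90 mm, 56 mm high) fixed to the bench; pressed straight down; 80 mm above the bench when up
- call (a joint): how far the call button is pressed, m: 0 up, 0.008 fully down, which takes 6 N; it springs back
- grinder: angle grinder lying on the bench, about 330 mm long, a bystander: leave alone; origin under its motor
- hammer: hammer lying on the bench at the right, beyond the bin and call box, 280 mm long, a bystander: leave alone; origin on the bench under it
- brush: hand brush lying at the left edge of the work, a bystander: leave alone; origin on the bench under it

How it is judged:
On the way, in this order (a step that is already met when the one before it is completed fails the run):
1. the magnet is off the pan, flat on the bench, and the pointer stands at the set hand with the robot not touching the pan (distance between pointer_tip and set_tip below 0.0118 m and height (world z) of magnet below 0.026 m and (angle between magnet's own z axis and vertical below 0.15 rad or angle between magnet's own z axis and vertical above 2.99 rad) and horizontal distance between magnet and pan_mid above 0.17 m and not (x of magnet in the frame of bin between -0.12 and 0.12 m and y of magnet in the frame of bin between -0.1 and 0.1 m and z of magnet in the frame of bin between -0.01 and 0.2 m) and contact force between the fingers and pan below 0.3 N), for 0.5 s.
2. the call button is pressed fully down while the weight is right (value of joint call above 0.007 m and distance between pointer_tip and set_tip below 0.0118 m), for 0.05 s.
3. the call button is up again (value of joint call below 0.0015 m), for 0.1 s.
At the end, for the whole second after the job is handed in: Pointer within 0.19 rad (0.58 division) of the set hand; every tube piece present lies at rest on the pan (centre within 110 x 120 mm of its middle) or in the bin (centre inside, below 110 mm); magnet flat on the bench, outside the bin, over 170 mm from the pan's middle; button up (distance between pointer_tip and set_tip below 0.0118 m and height (world z) of magnet below 0.026 m and (angle between magnet's own z axis and vertical below 0.15 rad or angle between magnet's own z axis and vertical above 2.99 rad) and horizontal distance between magnet and pan_mid above 0.17 m and not (x of magnet in the frame of bin between -0.12 and 0.12 m and y of magnet in the frame of bin between -0.1 and 0.1 m and z of magnet in the frame of bin between -0.01 and 0.2 m) and ((x of big_long in the frame of pan_mid between -0.11 and 0.11 m and y of big_long in the frame of pan_mid between -0.12 and 0.12 m and z of big_long in the frame of pan_mid between 0 and 0.08 m) or (x of big_long in the frame of bin between -0.1 and 0.1 m and y of big_long in the frame of bin between -0.08 and 0.08 m and z of big_long in the frame of bin between 0 and 0.11 m)) and ((x of big_short in the frame of pan_mid between -0.11 and 0.11 m and y of big_short in the frame of pan_mid between -0.12 and 0.12 m and z of big_short in the frame of pan_mid between 0 and 0.08 m) or (x of big_short in the frame of bin between -0.1 and 0.1 m and y of big_short in the frame of bin between -0.08 and 0.08 m and z of big_short in the frame of bin between 0 and 0.11 m)) and ((x of mid_long in the frame of pan_mid between -0.11 and 0.11 m and y of mid_long in the frame of pan_mid between -0.12 and 0.12 m and z of mid_long in the frame of pan_mid between 0 and 0.08 m) or (x of mid_long in the frame of bin between -0.1 and 0.1 m and y of mid_long in the frame of bin between -0.08 and 0.08 m and z of mid_long in the frame of bin between 0 and 0.11 m)) and ((x of mid_short in the frame of pan_mid between -0.11 and 0.11 m and y of mid_short in the frame of pan_mid between -0.12 and 0.12 m and z of mid_short in the frame of pan_mid between 0 and 0.08 m) or (x of mid_short in the frame of bin between -0.1 and 0.1 m and y of mid_short in the frame of bin between -0.08 and 0.08 m and z of mid_short in the frame of bin between 0 and 0.11 m)) and ((x of small_long in the frame of pan_mid between -0.11 and 0.11 m and y of small_long in the frame of pan_mid between -0.12 and 0.12 m and z of small_long in the frame of pan_mid between 0 and 0.08 m) or (x of small_long in the frame of bin between -0.1 and 0.1 m and y of small_long in the frame of bin between -0.08 and 0.08 m and z of small_long in the frame of bin between 0 and 0.11 m)) and ((x of small_mid in the frame of pan_mid between -0.11 and 0.11 m and y of small_mid in the frame of pan_mid between -0.12 and 0.12 m and z of small_mid in the frame of pan_mid between 0 and 0.08 m) or (x of small_mid in the frame of bin between -0.1 and 0.1 m and y of small_mid in the frame of bin between -0.08 and 0.08 m and z of small_mid in the frame of bin between 0 and 0.11 m)) and ((x of small_short in the frame of pan_mid between -0.11 and 0.11 m and y of small_short in the frame of pan_mid between -0.12 and 0.12 m and z of small_short in the frame of pan_mid between 0 and 0.08 m) or (x of small_short in the frame of bin between -0.1 and 0.1 m and y of small_short in the frame of bin between -0.08 and 0.08 m and z of small_short in the frame of bin between 0 and 0.11 m)) and value of joint call below 0.0015 m and linear speed of each of magnet, big_long, big_short, mid_long, mid_short, small_long, small_mid, small_short below 0.02 m/s); the robot touches nothing.
It fails at once if the call button is pressed while the pointer is off the set hand (value of joint call above 0.004 m and not (distance between pointer_tip and set_tip below 0.0118 m)).
It fails at once if the grinder is disturbed (moved over 30 mm) (distance of grinder from where it was at the start of the episode above 0.03 m).
It fails at once if the hammer is disturbed (moved over 30 mm) (distance of hammer from where it was at the start of the episode above 0.03 m).
It fails at once if the brush is disturbed (moved over 30 mm) (distance of brush from where it was at the start of the episode above 0.03 m).
Of big_long, big_short, mid_long, mid_short, small_long, small_mid, small_short only 5 to 7 are there at a start; the rules pass over those that are not, and their reading is None.
At some moment in a run one of big_long, big_short, mid_long, mid_short, small_long, small_mid, small_short may be knocked a few centimetres aside while the robot is not near it.
Once in a run the grip may slacken for a moment while it holds something.
It also fails if it takes over 210 s, if anything falls off the work surface, if the arm or the gripper's body presses on something with over 40 N, if the wrist force passes 120 N, or if a joint passes its speed limit or range.

## Working session

There is one attempt and no reset: what is moved stays moved. The work goes in short steps, Python scripts to look and compute and a shell command to move; the robot and the scene stay as the last step left them, time stands still between calls to the robot, and variables do not carry over. Pictures are saved under pics/ and viewed, at most 14 in all, crops included, and the job is handed in when it is done.

```bash
ls; mkdir -p pics
cat > h.py <<'E'
import numpy as np, cv2, json
from scipy.spatial.transform import Rotation as R
from workcell import env
def K(m,h=420):
    f=h/2/np.tan(np.radians(m['fovy'])/2); return f,m['cx'],m['cy']
def cam(name):
    m=env.camera_model(name)
    if 'T_tool_cam' in m:
        s=env.get_state(); q=s['orientation']
        T=np.eye(4); T[:3,:3]=R.from_quat(np.r_[q[1:],q[0]]).as_matrix(); T[:3,3]=s['tcp_pos']
        return m,T@np.array(m['T_tool_cam'])
    T=np.eye(4); Rm=cv2.Rodrigues(np.array(m['rvec'],float))[0]
    T[:3,:3]=Rm.T; T[:3,3]=-Rm.T@np.array(m['tvec'],float).ravel(); return m,T
def cloud(depth,m,T):
    f,cx,cy=K(m); v,u=np.indices(depth.shape)
    P=np.stack([(u-cx)/f*depth,(v-cy)/f*depth,depth],-1)
    return P@T[:3,:3].T+T[:3,3]
def proj(p,m,T):
    f,cx,cy=K(m); c=T[:3,:3].T@(np.array(p)-T[:3,3]); return c[:2]/c[2]*f+[cx,cy]
E
cat > look.py <<'E'
import sys; from h import *
name=sys.argv[1]
m,T=cam(name); im,d=env.read_camera(name); cv2.imwrite('pics/%s.png'%sys.argv[2],im)
np.savez('last_%s.npz'%name,im=im,d=d,P=cloud(d,m,T),T=T)
E
for c in top side wrist; do python3 look.py $c ${c}0; done
python3 - <<'E'
from h import *
for c in ['top','side','wrist']: print(env.camera_model(c))
print(env.get_state())
E
```

```text
pics
{'fovy': 44.4291419700109, 'cx': 286.739333930332, 'cy': 212.8106160487124, 'rvec': array([ 2.16004432, -2.11890016,  0.19378208]), 'tvec': array([-0.0336555 ,  0.58229772,  1.58695666])}
{'fovy': 47.18548868463162, 'cx': 283.6853607984541, 'cy': 214.77068026698464, 'rvec': array([ 2.27500813, -0.97098723,  0.34232252]), 'tvec': array([-0.39928512,  0.3925836 ,  1.16523998])}
{'fovy': 70.95184013940867, 'cx': 279.1984884617942, 'cy': 211.50636946461248, 'T_tool_cam': array([[ 4.66607607e-04, -9.45649541e-01, -3.25187221e-01,
         8.41213895e-02],
       [ 9.99999746e-01,  6.16643563e-04, -3.58320396e-04,
         1.49680575e-05],
       [ 5.39370124e-04, -3.25186971e-01,  9.45649588e-01,
        -1.23468350e-01],
       [ 0.00000000e+00,  0.00000000e+00,  0.00000000e+00,
         1.00000000e+00]])}
{'clock': 0.15, 'joint_pos': array([ 1.09636663e+00,  3.13877552e-01,  4.52065760e-02,  1.30360372e+00,
       -7.91859265e-06,  1.43120572e+00]), 'qvel': array([-0.00032627, -0.00348418,  0.00238008, -0.00030609,  0.00134057,
       -0.00042586]), 'tau': array([ 1.98694783e-03, -4.81067741e+01,  2.98814321e+01,  1.38873546e-02,
       -1.40839329e-04,  1.28291089e-05]), 'tcp_pos': array([0.18878889, 0.54272906, 0.2495718 ]), 'orientation': array([-2.19615366e-04,  1.66638482e-01,  9.86017784e-01, -7.05819768e-04]), 'wrist_force': array([-0.31913511, -0.22360967, -0.05737667]), 'ft_torque': array([0.01076049, 0.02362425, 0.04970655]), 'grip_force': 0.0, 'finger_gap': 0.08538918115034179}
```

View pics/top0.png

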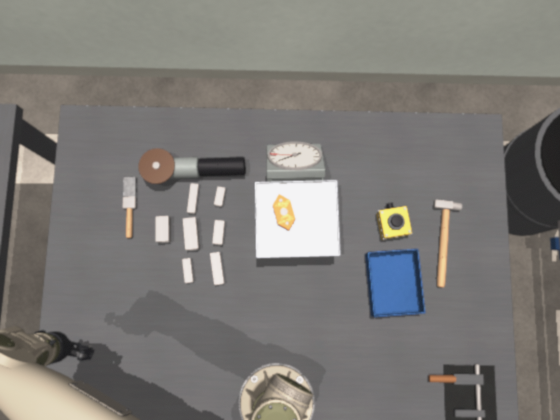

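View pics/side0.png

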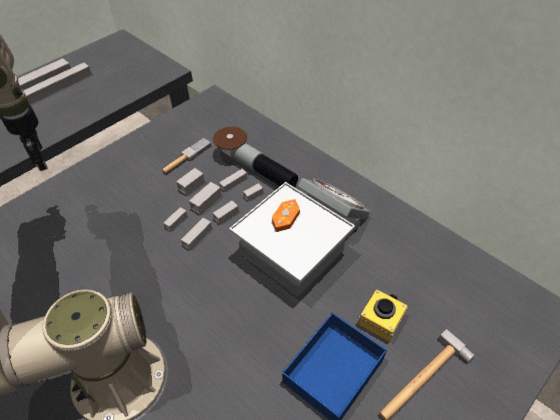

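```bash
cat > find.py <<'E'
import sys; from h import *
L=['big_long','big_short','mid_long','mid_short','small_long','small_mid','small_short']
def report(name,targets,P):
    for t in targets:
        for r in env.outline_of(name,t)[:3]:
            if r['conf']<.2: continue
            mk=r['mask']; p=P[mk]; p=p[np.isfinite(p).all(1)]
            zt=np.percentile(p[:,2],90)
            q=p[p[:,2]>zt-.008]; 
            (c,wh,a)=cv2.minAreaRect((q[:,:2]*1000).astype(np.float32))
            if wh[0]<wh[1]: wh=wh[::-1]; a+=90
            print(t,'%.2f'%r['conf'],'px',np.round(r['xy']),'rect c',np.round(c).astype(int),'LxW',np.round(wh).astype(int),'ang %.0f'%((a+90)%180-90),'ztop %.0f'%(zt*1000),'n',len(q))
if __name__=='__main__':
    name=sys.argv[1]
    report(name,sys.argv[2:] or L+['magnet','bin','scale','pan_mid','call_top','grinder','hammer','brush'],np.load('last_%s.npz'%name)['P'])
E
python3 find.py top
```

```text
big_long 0.98 px [193. 232.] rect c [514 283] LxW [100  41] ang 7 ztop 46 n 320
big_short 0.90 px [164. 230.] rect c [413 212] LxW [473  79] ang 55 ztop 45 n 272
big_short 0.69 px [190. 232.] rect c [514 283] LxW [100  41] ang 7 ztop 46 n 321
big_short 0.36 px [216. 232.] rect c [521 196] LxW [75 31] ang -2 ztop 36 n 179
mid_long 0.88 px [216. 267.] rect c [352 126] LxW [260  85] ang 54 ztop 36 n 244
mid_long 0.33 px [181. 166.] rect c [611 154] LxW [631 257] ang 50 ztop 75 n 1272
mid_short 0.71 px [217. 196.] rect c [478 113] LxW [408  49] ang 28 ztop 32 n 101
mid_short 0.62 px [220. 236.] rect c [519 196] LxW [72 31] ang -2 ztop 36 n 175
small_long 0.77 px [191. 199.] rect c [630 284] LxW [92 26] ang -4 ztop 31 n 174
small_long 0.41 px [182. 166.] rect c [611 153] LxW [631 257] ang 50 ztop 76 n 1254
small_mid 0.50 px [186. 271.] rect c [398 288] LxW [75 26] ang 9 ztop 31 n 167
small_short 0.47 px [215. 196.] rect c [480 115] LxW [413  52] ang 28 ztop 31 n 112
magnet 0.59 px [284. 211.] rect c [469 -20] LxW [315  63] ang 6 ztop 143 n 453
bin 0.94 px [393. 283.] rect c [ 359 -223] LxW [445 200] ang -85 ztop 54 n 456
scale 0.68 px [285. 211.] rect c [469 -20] LxW [315  63] ang 6 ztop 143 n 455
scale 0.63 px [301. 207.] rect c [525 -53] LxW [426 250] ang 3 ztop 130 n 2106
pan_mid 0.63 px [218. 236.] rect c [519 196] LxW [72 31] ang -2 ztop 36 n 169
pan_mid 0.59 px [165. 229.] rect c [413 211] LxW [473  76] ang 55 ztop 45 n 262
call_top 0.54 px [395. 218.] rect c [ 562 -364] LxW [34 33] ang -55 ztop 85 n 85
grinder 0.68 px [180. 166.] rect c [611 153] LxW [631 257] ang 50 ztop 76 n 1261
grinder 0.32 px [128. 201.] rect c [449 296] LxW [643 158] ang 51 ztop 25 n 404
hammer 0.69 px [442. 236.] rect c [ 392 -346] LxW [661 240] ang -56 ztop 31 n 560
brush 0.72 px [213. 266.] rect c [353 123] LxW [257  79] ang 54 ztop 36 n 216
```

The top view shows all seven tubes to the left of the pan: columns 160–225, rows 185–285. The magnet is on the pan at (284,212), the bin at (395,283), the button at (396,221), and the dial at (295,155). Next I'll get clean poses from depth clusters.

```bash
cat > seg.py <<'E'
import sys; from h import *
def seg(P,d,box,zlo=.018,zhi=.2,minn=40):
    ok=(d>0)&(P[...,0]>box[0])&(P[...,0]<box[1])&(P[...,1]>box[2])&(P[...,1]<box[3])&(P[...,2]>zlo)&(P[...,2]<zhi)
    n,lab=cv2.connectedComponents(ok.astype(np.uint8),connectivity=4)
    for i in range(1,n):
        p=P[lab==i]
        if len(p)<minn: continue
        zt=np.percentile(p[:,2],80); q=p[p[:,2]>zt-.006]
        c,wh,a=cv2.minAreaRect((q[:,:2]*1000).astype(np.float32))
        if wh[0]<wh[1]: wh=wh[::-1]; a+=90
        v,u=np.argwhere(lab==i).mean(0)
        print('px',(round(u),round(v)),'c',np.round(c,0),'mean',np.round(q[:,:2].mean(0)*1000),'LxW',np.round(wh),'ang %.0f'%((a+90)%180-90),'ztop %.0f'%(zt*1000),len(q))
if __name__=='__main__':
    z=np.load('last_top.npz'); P,d=z['P'],z['d']
    print('bench z',np.median(P[300:330,150:250,2]))
    seg(P,d,(.3,.8,.08,.4))
    print('pan');seg(P,d,(.3,.62,-.2,.08),.11,.3)
    print('magnet');seg(P,d,(.42,.62,-.12,.06),.14,.3)
    print('right');seg(P,d,(.2,.8,-.6,-.2))
    print('call');seg(P,d,(.5,.62,-.42,-.3),.075)
    print('left');seg(P,d,(.3,.9,.35,.6),.01)
E
python3 seg.py
```

```text
bench z 0.0014320509262932823
px (195, 166) c [724. 260.] mean [727. 312.] LxW [280. 114.] ang -90 ztop 72 966
px (192, 197) c [631. 284.] mean [630. 284.] LxW [95. 26.] ang -4 ztop 29 168
px (219, 196) c [638. 197.] mean [638. 197.] LxW [61. 26.] ang -9 ztop 30 105
px (162, 228) c [527. 373.] mean [527. 374.] LxW [79. 42.] ang 5 ztop 44 263
px (190, 233) c [514. 283.] mean [513. 283.] LxW [100.  41.] ang 7 ztop 44 304
px (218, 232) c [521. 196.] mean [521. 196.] LxW [75. 31.] ang -3 ztop 34 181
px (216, 268) c [406. 196.] mean [407. 196.] LxW [100.  31.] ang 10 ztop 34 233
px (187, 270) c [398. 288.] mean [398. 288.] LxW [75. 26.] ang 9 ztop 30 153
pan
px (296, 227) c [532. -53.] mean [531. -48.] LxW [250. 183.] ang -88 ztop 124 3052
magnet
right
px (444, 236) c [ 506. -514.] mean [ 525. -531.] LxW [277.  88.] ang -14 ztop 29 544
px (393, 221) c [ 561. -364.] mean [ 561. -363.] LxW [87. 85.] ang -80 ztop 68 289
px (397, 282) c [ 371. -364.] mean [ 370. -367.] LxW [200. 162.] ang 5 ztop 61 341
call
px (397, 220) c [ 561. -364.] mean [ 561. -365.] LxW [35. 33.] ang -46 ztop 84 85
left
px (155, 165) c [724. 401.] mean [724. 397.] LxW [113. 103.] ang 3 ztop 76 732
px (129, 201) c [599. 490.] mean [615. 490.] LxW [195.  43.] ang 2 ztop 23 408
px (162, 228) c [527. 373.] mean [527. 374.] LxW [79. 43.] ang 5 ztop 44 264
```

Run:
```python
from h import *
im=cv2.imread('pics/top0.png')[120:300,120:340]
cv2.imwrite('pics/crop1.png',cv2.resize(im,None,fx=3.3,fy=3.3,interpolation=cv2.INTER_CUBIC))
```

```text
(no output)
```

View pics/crop1.png

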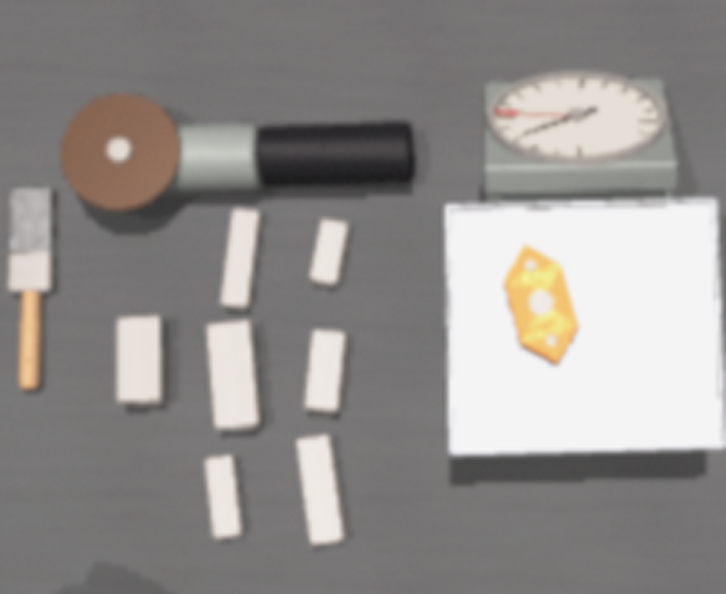

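Run:
```python
from h import *
from seg import seg
z=np.load('last_top.npz'); P,d,im=z['P'],z['d'],z['im']
print('pan');seg(P,d,(.3,.75,-.25,.1),.105,.3)
w=(im.min(2)>200)&(d>0)&(P[...,2]>.09); n,l,s,c=cv2.connectedComponentsWithStats(w.astype(np.uint8)); 
for i in range(1,n):
    if s[i,4]>300:
        q=P[l==i]; print('white',cv2.minAreaRect((q[:,:2]*1000).astype(np.float32)),np.median(q[:,2]))
hsv=cv2.cvtColor(im,cv2.COLOR_BGR2HSV); o=(hsv[...,0]>8)&(hsv[...,0]<25)&(hsv[...,1]>110)&(d>0)&(abs(P[...,1]+.02)<.09)&(abs(P[...,0]-.55)<.1)
q=P[o]; print('magnet',cv2.minAreaRect((q[:,:2]*1000).astype(np.float32)),q[:,:2].mean(0),np.median(q[:,2]),len(q))
dl=(im.min(2)>150)&(d>0)&(P[...,0]>.66)&(P[...,0]<.85)&(P[...,1]<.05)&(P[...,1]>-.2)
q=P[dl]; c=q.mean(0); u,s_,vt=np.linalg.svd(q-c); print('dial',c,vt[2],len(q),np.ptp(q,axis=0), q.min(0))
```

```text
pan
px (295, 168) c [702. -44.] mean [701. -45.] LxW [177.  41.] ang -89 ztop 142 455
px (296, 218) c [556. -52.] mean [554. -49.] LxW [250. 231.] ang -88 ztop 124 4122
white ((555.113037109375, -51.50762939453125), (230.1407470703125, 250.0609588623047), 2.4917092323303223) 0.11873859446531698
magnet ((569.9295654296875, -11.611099243164062), (106.22887420654297, 50.663330078125), 15.921141624450684) [ 0.56678965 -0.01112186] 0.1382963701398061 302
dial [ 0.73509305 -0.05152765  0.10089861] [ 0.55760684 -0.09202455  0.82498854] 1603 [0.16219987 0.23832031 0.16107042] [ 0.66011534 -0.1884073  -0.00480846]
```

```bash
python3 -m pendant '[{"travel":[0,-0.9,0],"rot":[0,0,-0.32],"fingers":1},{"travel":[0,-0.9,0],"rot":[0,0,-0.32],"fingers":1},{"travel":[0,-0.9,0],"rot":[0,0,-0.32],"fingers":1},{"travel":[0,-0.9,0],"rot":[0,0,-0.32],"fingers":1}]' 40
python3 -m pendant '[{"travel":[-0.87,-0.94,0],"rot":[0,0,0],"fingers":1},{"travel":[-0.87,-0.94,0],"rot":[0,0,0],"fingers":1},{"travel":[-0.87,-0.94,0],"rot":[0,0,0],"fingers":1},{"travel":[-0.87,-0.94,0],"rot":[0,0,0],"fingers":1}]'
python3 -c "
from h import *
s=env.get_state();print(s['tcp_pos'],s['orientation'],s['joint_pos'])"
```

```text
clock: 1.3
tcp_pos: [0.1527, 0.4396, 0.2506]
orientation: [0.0, -0.0, 1.0, 0.0]
wrist_force: [0.1, 0.1, -0.4]
finger_gap: 0.085
grip_force: 0.0
clock: 1.7
tcp_pos: [0.2623, 0.3263, 0.2508]
orientation: [0.001, 0.004, 1.0, 0.0]
wrist_force: [1.1, 0.8, 1.1]
finger_gap: 0.0855
grip_force: 0.0
[0.26227903 0.32632476 0.25084199] [1.33199411e-03 4.01580464e-03 9.99991033e-01 1.79025002e-04] [ 0.70251113  0.00861417 -0.31902952  1.2408939  -0.00145711  0.71054112]
```

```bash
python3 -m pendant '[{"travel":[-0.86,-0.94,0],"rot":[0,0,0],"fingers":1},{"travel":[-0.86,-0.94,0],"rot":[0,0,0],"fingers":1},{"travel":[-0.86,-0.94,0],"rot":[0,0,0],"fingers":1},{"travel":[-0.86,-0.94,0],"rot":[0,0,0],"fingers":1}]' >/dev/null
python3 -m pendant '[{"travel":[-0.86,-0.94,0],"rot":[0,0,0],"fingers":1},{"travel":[-0.86,-0.94,0],"rot":[0,0,0],"fingers":1},{"travel":[-0.86,-0.94,0],"rot":[0,0,0],"fingers":1},{"travel":[-0.86,-0.94,0],"rot":[0,0,0],"fingers":1}]' >/dev/null
python3 -m pendant '[{"travel":[-0.84,-0.94,0],"rot":[0,0,0],"fingers":1},{"travel":[-0.84,-0.94,0],"rot":[0,0,0],"fingers":1},{"travel":[-0.84,-0.94,0],"rot":[0,0,0],"fingers":1},{"travel":[-0.84,-0.94,0],"rot":[0,0,0],"fingers":1},{"travel":[-0.84,-0.94,0],"rot":[0,0,0],"fingers":1}]' 
python3 look.py wrist w1
python3 - <<'E'
from h import *
z=np.load('last_wrist.npz'); P,d,im=z['P'],z['d'],z['im']
hsv=cv2.cvtColor(im,cv2.COLOR_BGR2HSV); o=(hsv[...,0]>8)&(hsv[...,0]<25)&(hsv[...,1]>110)&(d>0)&(abs(P[...,1]+.02)<.09)&(abs(P[...,0]-.55)<.1)
q=P[o]; print('magnet',cv2.minAreaRect((q[:,:2]*1000).astype(np.float32)),q[:,:2].mean(0),np.percentile(q[:,2],[5,50,95]),len(q))
print(env.get_state()['joint_pos'])
E
```

```text
clock: 3.0
tcp_pos: [0.5659, -0.0094, 0.2494]
orientation: [-0.001, 0.0, 1.0, 0.0]
wrist_force: [-0.6, 0.4, -0.3]
finger_gap: 0.0854
grip_force: 0.0
magnet ((571.8133544921875, -11.477577209472656), (112.96416473388672, 55.33451461791992), 16.61766242980957) [ 0.56860846 -0.01191428] [0.1362193  0.13733673 0.1384012 ] 5468
[-1.57709918e-01  2.95285311e-01  1.99892985e-02  1.29696034e+00
  7.76020514e-04 -1.58211281e-01]
```

View pics/w1.png

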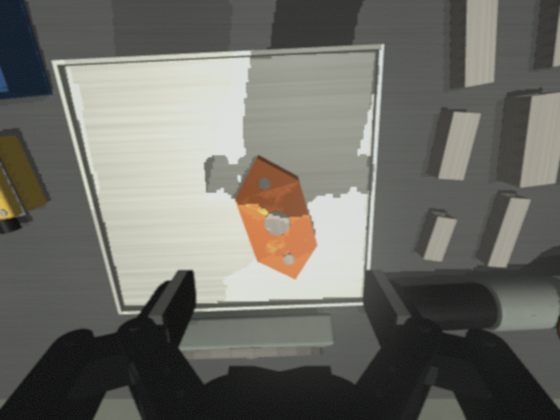

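The wrist view shows the magnet at (277,222), between the fingers, with its long axis turned about 16° and its top at z 0.137. I'll turn to match, go down and grip.

```bash
python3 -m pendant '[{"travel":[-0.04,-0.02,0],"rot":[0,0,-0.14],"fingers":1},{"travel":[-0.04,-0.02,0.1],"rot":[0,0,-0.28],"fingers":1},{"travel":[-0.04,-0.02,0.4],"rot":[0,0,-0.28],"fingers":1},{"travel":[-0.04,-0.02,0.7],"rot":[0,0,-0.28],"fingers":1},{"travel":[-0.04,-0.02,0.95],"rot":[0,0,-0.28],"fingers":1},{"travel":[-0.04,-0.02,0.95],"rot":[0,0,-0.28],"fingers":1}]' 40
python3 -m pendant '[{"travel":[0,0,0],"rot":[0,0,0],"fingers":-1},{"travel":[0,0,0],"rot":[0,0,0],"fingers":-1},{"travel":[0,0,0],"rot":[0,0,0],"fingers":-1},{"travel":[0,0,0],"rot":[0,0,0],"fingers":-1},{"travel":[0,0,0],"rot":[0,0,0],"fingers":-1},{"travel":[0,0,0],"rot":[0,0,0],"fingers":-1}]' 60
```

```text
clock: 3.65
tcp_pos: [0.566, -0.0097, 0.1326]
orientation: [-0.004, -0.147, 0.989, 0.001]
wrist_force: [-1.3, 0.3, -0.8]
finger_gap: 0.0854
grip_force: 0.0
clock: 4.25
tcp_pos: [0.5709, -0.0125, 0.1371]
orientation: [0.001, -0.146, 0.989, -0.0]
wrist_force: [2.1, 1.5, 1.1]
finger_gap: 0.0547
grip_force: 69.8
```

```bash
python3 -m pendant '[{"travel":[0,0,-0.4],"rot":[0,0,0],"fingers":-1},{"travel":[0,0,-0.8],"rot":[0,0,0],"fingers":-1},{"travel":[0,0,-0.94],"rot":[0,0,0.14],"fingers":-1},{"travel":[0,0,-0.94],"rot":[0,0,0.28],"fingers":-1},{"travel":[0,0,-0.94],"rot":[0,0,0.28],"fingers":-1}]'
python3 -m pendant '[{"travel":[0.3,0.13,0],"rot":[0,0,0],"fingers":-1},{"travel":[0.6,0.26,0],"rot":[0,0,0],"fingers":-1},{"travel":[0.84,0.39,0],"rot":[0,0,0],"fingers":-1},{"travel":[0.84,0.39,0],"rot":[0,0,0],"fingers":-1}]'
python3 -m pendant '[{"travel":[0.3,0.13,0],"rot":[0,0,0],"fingers":-1},{"travel":[0.6,0.26,0],"rot":[0,0,0],"fingers":-1},{"travel":[0.84,0.39,0],"rot":[0,0,0],"fingers":-1},{"travel":[0.84,0.39,0],"rot":[0,0,0],"fingers":-1}]'
python3 -m pendant '[{"travel":[0,0,0.4],"rot":[0,0,0],"fingers":-1},{"travel":[0,0,0.8],"rot":[0,0,0],"fingers":-1},{"travel":[0,0,1],"rot":[0,0,0],"fingers":-1},{"travel":[0,0,1],"rot":[0,0,0],"fingers":-1}]'
```

```text
clock: 4.75
tcp_pos: [0.5697, -0.0128, 0.2492]
orientation: [-0.0, 0.0, 1.0, -0.0]
wrist_force: [-0.2, 0.1, -3.1]
finger_gap: 0.0546
grip_force: 69.4
clock: 5.15
tcp_pos: [0.464, 0.0359, 0.2477]
orientation: [-0.003, -0.003, 1.0, 0.0]
wrist_force: [1.0, -0.5, -3.2]
finger_gap: 0.0545
grip_force: 69.4
clock: 5.55
tcp_pos: [0.3642, 0.0821, 0.2481]
orientation: [-0.002, -0.003, 1.0, 0.0]
wrist_force: [0.9, 0.2, -3.8]
finger_gap: 0.055
grip_force: 69.4
clock: 5.95
tcp_pos: [0.3654, 0.0807, 0.1255]
orientation: [-0.004, -0.001, 1.0, -0.0]
wrist_force: [-0.4, -1.2, -3.6]
finger_gap: 0.0544
grip_force: 69.3
```

```bash
python3 -m pendant '[{"travel":[0,0,0.3],"rot":[0,0,0],"fingers":-1},{"travel":[0,0,0.6],"rot":[0,0,0],"fingers":-1},{"travel":[0,0,0.75],"rot":[0,0,0],"fingers":-1},{"travel":[0,0,0.84],"rot":[0,0,0],"fingers":-1},{"travel":[0,0,0.88],"rot":[0,0,0],"fingers":-1},{"travel":[0,0,0.88],"rot":[0,0,0],"fingers":-1}]'
python3 -m pendant '[{"travel":[0,0,0],"rot":[0,0,0],"fingers":1},{"travel":[0,0,0],"rot":[0,0,0],"fingers":1},{"travel":[0,0,0],"rot":[0,0,0],"fingers":1},{"travel":[0,0,0],"rot":[0,0,0],"fingers":1},{"travel":[0,0,-0.2],"rot":[0,0,0],"fingers":1},{"travel":[0,0,-0.6],"rot":[0,0,0],"fingers":1},{"travel":[0,0,-0.88],"rot":[0,0,0],"fingers":1},{"travel":[0,0,-0.88],"rot":[0,0,0],"fingers":1}]'
python3 look.py top top1
python3 - <<'E'
from h import *
from seg import seg
z=np.load('last_top.npz'); P,d,im=z['P'],z['d'],z['im']
seg(P,d,(.36,.68,.15,.42),zhi=.06)
cv2.imwrite('pics/dial1.png',cv2.resize(im[130:200,250:340],None,fx=8,fy=8,interpolation=cv2.INTER_CUBIC))
E
```

```text
clock: 6.55
tcp_pos: [0.3695, 0.081, 0.0239]
orientation: [0.0, -0.0, 1.0, -0.0]
wrist_force: [0.1, -0.8, -2.4]
finger_gap: 0.0543
grip_force: 69.3
clock: 7.35
tcp_pos: [0.3718, 0.0813, 0.1336]
orientation: [0.005, -0.0, 1.0, 0.0]
wrist_force: [0.6, 0.0, -0.3]
finger_gap: 0.0855
grip_force: 0.0
px (192, 197) c [631. 284.] mean [630. 284.] LxW [95. 26.] ang -4 ztop 29 177
px (219, 196) c [639. 198.] mean [639. 198.] LxW [60. 25.] ang -7 ztop 29 106
px (162, 228) c [527. 374.] mean [527. 373.] LxW [78. 42.] ang 3 ztop 45 240
px (190, 233) c [514. 283.] mean [514. 283.] LxW [100.  41.] ang 7 ztop 44 323
px (218, 232) c [521. 196.] mean [520. 196.] LxW [75. 31.] ang -3 ztop 34 184
px (213, 263) c [411. 209.] mean [424. 206.] LxW [92. 24.] ang -6 ztop 35 89
px (187, 270) c [398. 289.] mean [398. 289.] LxW [75. 26.] ang 9 ztop 30 138
```

View pics/dial1.png

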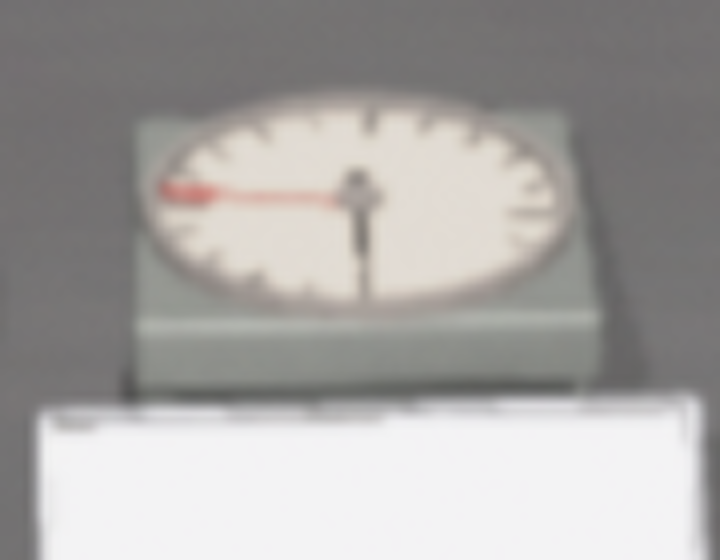

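The dial crop shows the pointer at zero, tip (365,300). The red hand's tip is at about (160,192), near the 500 g tick, so the set weight is roughly 500–515 g. Now I'll fetch big_long.

```bash
python3 -m pendant '[{"travel":[-0.3,0.42,0],"rot":[0,0,0],"fingers":0.6},{"travel":[-0.6,0.84,0],"rot":[0,0,0],"fingers":0.6},{"travel":[-0.6,0.84,0],"rot":[0,0,0],"fingers":0.6},{"travel":[-0.6,0.84,0],"rot":[0,0,0],"fingers":0.6}]'
python3 -m pendant '[{"travel":[-0.3,0.42,0],"rot":[0,0,-0.12],"fingers":0.6},{"travel":[-0.61,0.84,0],"rot":[0,0,-0.12],"fingers":0.6},{"travel":[-0.61,0.84,0],"rot":[0,0,-0.12],"fingers":0.6},{"travel":[-0.61,0.84,0],"rot":[0,0,-0.12],"fingers":0.6},{"travel":[-0.61,0.84,0],"rot":[0,0,-0.12],"fingers":0.6}]'
python3 -m pendant '[{"travel":[0,0,0.4],"rot":[0,0,0],"fingers":0.6},{"travel":[0,0,0.7],"rot":[0,0,0],"fingers":0.6},{"travel":[0,0,0.85],"rot":[0,0,0],"fingers":0.6},{"travel":[0,0,0.85],"rot":[0,0,0],"fingers":0.6},{"travel":[0,0,0.85],"rot":[0,0,0],"fingers":-1},{"travel":[0,0,0.85],"rot":[0,0,0],"fingers":-1},{"travel":[0,0,0.85],"rot":[0,0,0],"fingers":-1},{"travel":[0,0,0.85],"rot":[0,0,0],"fingers":-1},{"travel":[0,0,0.85],"rot":[0,0,0],"fingers":-1}]' 60
```

```text
clock: 7.8
tcp_pos: [0.4416, 0.184, 0.1278]
orientation: [-0.0, -0.002, 1.0, 0.0]
wrist_force: [0.1, 0.3, 0.2]
finger_gap: 0.0686
grip_force: 0.0
clock: 8.3
tcp_pos: [0.5121, 0.282, 0.1275]
orientation: [-0.002, -0.063, 0.998, -0.001]
wrist_force: [0.1, 0.1, -0.4]
finger_gap: 0.0685
grip_force: 0.0
clock: 9.2
tcp_pos: [0.5147, 0.283, 0.029]
orientation: [0.001, -0.063, 0.998, 0.0]
wrist_force: [-0.5, -2.1, 7.9]
finger_gap: 0.0395
grip_force: 62.7
```

```bash
python3 -m pendant '[{"travel":[0,0,-0.4],"rot":[0,0,0],"fingers":-1},{"travel":[0,0,-0.8],"rot":[0,0,0.12],"fingers":-1},{"travel":[0,0,-1],"rot":[0,0,0.12],"fingers":-1},{"travel":[0,0,-1],"rot":[0,0,0.12],"fingers":-1}]'
python3 -m pendant '[{"travel":[-0.05,-0.3,-0.3],"rot":[0,0,0],"fingers":-1},{"travel":[-0.11,-0.6,-0.5],"rot":[0,0,0],"fingers":-1},{"travel":[-0.11,-0.79,-0.5],"rot":[0,0,0],"fingers":-1},{"travel":[-0.11,-0.79,-0.5],"rot":[0,0,0],"fingers":-1}]'
python3 -m pendant '[{"travel":[-0.05,-0.4,0],"rot":[0,0,0],"fingers":-1},{"travel":[-0.11,-0.79,0],"rot":[0,0,0],"fingers":-1},{"travel":[-0.11,-0.79,0],"rot":[0,0,0],"fingers":-1}]'
python3 -m pendant '[{"travel":[-0.05,-0.4,0],"rot":[0,0,0],"fingers":-1},{"travel":[-0.11,-0.79,0],"rot":[0,0,0],"fingers":-1},{"travel":[-0.11,-0.79,0],"rot":[0,0,0],"fingers":-1},{"travel":[-0.11,-0.79,0],"rot":[0,0,0],"fingers":-1}]'
```

```text
clock: 9.6
tcp_pos: [0.5161, 0.2839, 0.1519]
orientation: [0.004, -0.0, 1.0, 0.002]
wrist_force: [1.1, 0.6, -3.4]
finger_gap: 0.0391
grip_force: 62.4
clock: 10.0
tcp_pos: [0.5266, 0.1854, 0.2063]
orientation: [-0.001, 0.002, 1.0, -0.001]
wrist_force: [-0.8, -0.0, -3.8]
finger_gap: 0.0391
grip_force: 62.7
clock: 10.3
tcp_pos: [0.5399, 0.0891, 0.205]
orientation: [-0.001, 0.003, 1.0, -0.001]
wrist_force: [0.2, 0.1, -3.1]
finger_gap: 0.0388
grip_force: 63.0
clock: 10.7
tcp_pos: [0.5525, -0.0016, 0.2053]
orientation: [-0.001, 0.001, 1.0, 0.001]
wrist_force: [-0.0, -0.2, -3.6]
finger_gap: 0.0389
grip_force: 63.3
```

```bash
python3 -m pendant '[{"travel":[0,0,0.2],"rot":[0,0,0],"fingers":-1},{"travel":[0,0,0.4],"rot":[0,0,0],"fingers":-1},{"travel":[0,0,0.47],"rot":[0,0,0],"fingers":-1},{"travel":[0,0,0.47],"rot":[0,0,0],"fingers":-1},{"travel":[0,0,0.47],"rot":[0,0,0],"fingers":0.5},{"travel":[0,0,0.47],"rot":[0,0,0],"fingers":0.5},{"travel":[0,0,0.47],"rot":[0,0,0],"fingers":0.5},{"travel":[0,0,0.3],"rot":[0,0,0],"fingers":0.5},{"travel":[0,0,0],"rot":[0,0,0],"fingers":0.5},{"travel":[0,0,0],"rot":[0,0,0],"fingers":0.5}]'
python3 look.py top top2
python3 - <<'E'
from h import *
from seg import seg
z=np.load('last_top.npz'); P,d,im=z['P'],z['d'],z['im']
seg(P,d,(.36,.68,.08,.42),zhi=.06)
cv2.imwrite('pics/dial2.png',cv2.resize(im[130:200,250:340],None,fx=8,fy=8,interpolation=cv2.INTER_CUBIC))
E
```

```text
clock: 11.7
tcp_pos: [0.5562, -0.0021, 0.2127]
orientation: [0.005, -0.0, 1.0, -0.001]
wrist_force: [0.7, 0.3, 1.1]
finger_gap: 0.0637
grip_force: 0.0
px (192, 198) c [631. 284.] mean [630. 284.] LxW [95. 26.] ang -5 ztop 30 172
px (219, 195) c [639. 197.] mean [640. 197.] LxW [61. 26.] ang -9 ztop 29 113
px (162, 228) c [527. 373.] mean [528. 373.] LxW [79. 42.] ang 5 ztop 44 253
px (218, 232) c [521. 196.] mean [521. 196.] LxW [75. 31.] ang -4 ztop 34 168
px (216, 267) c [407. 196.] mean [407. 196.] LxW [98. 31.] ang 9 ztop 35 231
px (187, 270) c [398. 288.] mean [396. 288.] LxW [75. 25.] ang 10 ztop 30 143
```

View pics/dial2.png

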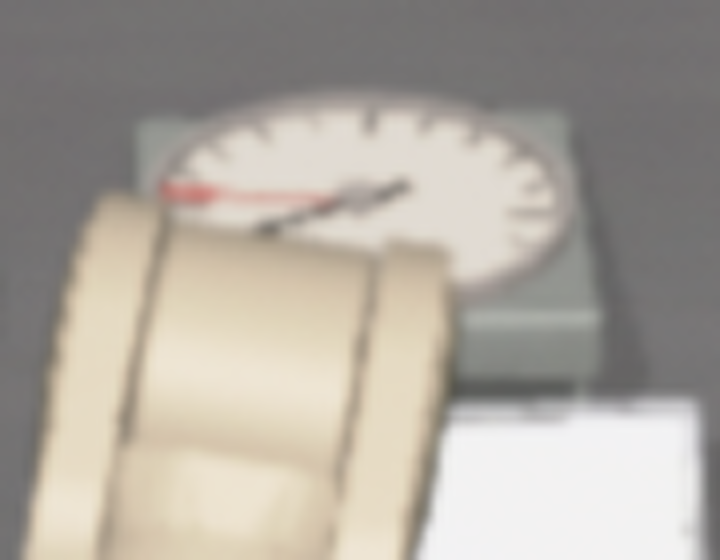

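```bash
python3 -m pendant '[{"travel":[0.07,0.4,0],"rot":[0,0,0],"fingers":0.4},{"travel":[0.14,0.82,0],"rot":[0,0,0],"fingers":0.4},{"travel":[0.14,0.82,0],"rot":[0,0,0],"fingers":0.4}]' >/dev/null
python3 -m pendant '[{"travel":[0.07,0.4,0],"rot":[0,0,0],"fingers":0.4},{"travel":[0.14,0.82,0],"rot":[0,0,0],"fingers":0.4},{"travel":[0.14,0.82,0],"rot":[0,0,0],"fingers":0.4},{"travel":[0.14,0.82,0],"rot":[0,0,0],"fingers":0.4}]' 
python3 look.py top top3
cat > dial.py <<'E'
from h import *
# dial angles from the top picture: lines are sampled radially with an affine dial model (8x crop px of [130:200,250:340])
def read(im,show=None):
    c=np.array([359.,197.]); e0=np.array([6.,100.]); e90=np.array([-192.,0.])
    big=cv2.resize(im[130:200,250:340],None,fx=8,fy=8,interpolation=cv2.INTER_CUBIC).astype(float)
    th=np.arange(0,2*np.pi,.01); r=np.linspace(.3,.75,12)
    def samp(t,r): 
        p=c+r*(np.cos(t)*e0+np.sin(t)*e90); return big[np.clip(int(p[1]),0,559),np.clip(int(p[0]),0,719)]
    V=np.array([[samp(t,k) for k in r] for t in th])
    red=(V[...,2]-V[...,1]).mean(1); dark=-V.max(2).mean(1)
    out=[]
    for s in (red,dark):
        i=s.argmax(); w=np.clip(s-np.median(s),0,None); k=np.arange(i-25,i+26); ww=w.take(k,mode='wrap')
        out.append((th[i]+((k-i)*.01*ww).sum()/ww.sum()))
    return out
if __name__=='__main__':
    import sys
    for f in sys.argv[1:]: print(f,'red %.3f pointer %.3f'%tuple(read(cv2.imread('pics/%s.png'%f))))
E
python3 dial.py top0 top1 top3
```

```text
clock: 12.45
tcp_pos: [0.5191, 0.196, 0.2066]
orientation: [-0.0, -0.002, 1.0, -0.0]
wrist_force: [0.3, -0.5, 0.1]
finger_gap: 0.0596
grip_force: 0.0
top0 red 1.567 pointer 0.938
top1 red 1.568 pointer 6.280
top3 red 1.565 pointer 1.006
```

```bash
python3 -m pendant '[{"travel":[-0.01,0,0.4],"rot":[0,0,0.06],"fingers":0.4},{"travel":[-0.01,0,0.8],"rot":[0,0,0.06],"fingers":0.4},{"travel":[-0.01,0,0.8],"rot":[0,0,0.06],"fingers":0.4}]' >/dev/null
python3 -m pendant '[{"travel":[0,0,0.4],"rot":[0,0,0],"fingers":0.4},{"travel":[0,0,0.6],"rot":[0,0,0],"fingers":0.4},{"travel":[0,0,0.72],"rot":[0,0,0],"fingers":0.4},{"travel":[0,0,0.72],"rot":[0,0,0],"fingers":0.4},{"travel":[0,0,0.72],"rot":[0,0,0],"fingers":-1},{"travel":[0,0,0.72],"rot":[0,0,0],"fingers":-1},{"travel":[0,0,0.72],"rot":[0,0,0],"fingers":-1},{"travel":[0,0,0.72],"rot":[0,0,0],"fingers":-1},{"travel":[0,0,0.72],"rot":[0,0,0],"fingers":-1}]' 60
python3 -m pendant '[{"travel":[0,0,-0.4],"rot":[0,0,0],"fingers":-1},{"travel":[0,0,-0.8],"rot":[0,0,-0.06],"fingers":-1},{"travel":[0,0,-1],"rot":[0,0,-0.06],"fingers":-1},{"travel":[0,0,-1],"rot":[0,0,-0.06],"fingers":-1}]'
```

```text
clock: 13.7
tcp_pos: [0.5228, 0.1953, 0.0271]
orientation: [0.002, 0.031, 1.0, 0.0]
wrist_force: [-0.2, -1.7, 5.8]
finger_gap: 0.0289
grip_force: 60.7
clock: 14.1
tcp_pos: [0.5238, 0.1959, 0.15]
orientation: [0.005, -0.0, 1.0, 0.001]
wrist_force: [1.1, 0.2, -2.8]
finger_gap: 0.0289
grip_force: 60.1
```

```bash
python3 -m pendant '[{"travel":[-0.05,-0.3,-0.3],"rot":[0,0,0],"fingers":-1},{"travel":[-0.09,-0.6,-0.5],"rot":[0,0,0],"fingers":-1},{"travel":[-0.09,-0.82,-0.5],"rot":[0,0,0],"fingers":-1},{"travel":[-0.09,-0.82,-0.5],"rot":[0,0,0],"fingers":-1}]'
python3 -m pendant '[{"travel":[-0.05,-0.4,0],"rot":[0,0,0],"fingers":-1},{"travel":[-0.09,-0.82,0],"rot":[0,0,0],"fingers":-1},{"travel":[-0.09,-0.82,0],"rot":[0,0,0],"fingers":-1}]' >/dev/null
python3 -m pendant '[{"travel":[-0.05,-0.4,0],"rot":[0,0,0],"fingers":-1},{"travel":[-0.09,-0.82,0],"rot":[0,0,0],"fingers":-1},{"travel":[-0.09,-0.82,0],"rot":[0,0,0],"fingers":-1},{"travel":[-0.09,-0.82,0],"rot":[0,0,0],"fingers":-1}]'
python3 -m pendant '[{"travel":[0,0,0.2],"rot":[0,0,0],"fingers":-1},{"travel":[0,0,0.4],"rot":[0,0,0],"fingers":-1},{"travel":[0,0,0.5],"rot":[0,0,0],"fingers":-1},{"travel":[0,0,0.53],"rot":[0,0,0],"fingers":-1},{"travel":[0,0,0.53],"rot":[0,0,0],"fingers":-1}]'
```

```text
clock: 14.5
tcp_pos: [0.5317, 0.0941, 0.2046]
orientation: [0.0, 0.002, 1.0, -0.0]
wrist_force: [-0.5, 0.5, -1.4]
finger_gap: 0.0289
grip_force: 60.3
clock: 15.2
tcp_pos: [0.5526, -0.1, 0.2032]
orientation: [-0.001, 0.001, 1.0, 0.001]
wrist_force: [-1.2, 0.4, -1.9]
finger_gap: 0.029
grip_force: 60.7
clock: 15.7
tcp_pos: [0.5529, -0.0988, 0.1409]
orientation: [-0.001, -0.001, 1.0, 0.0]
wrist_force: [-0.7, 0.4, -0.1]
finger_gap: 0.0291
grip_force: 60.9
```

```bash
python3 -m pendant '[{"travel":[0,0,0],"rot":[0,0,0],"fingers":0.3},{"travel":[0,0,0],"rot":[0,0,0],"fingers":0.3},{"travel":[0,0,0],"rot":[0,0,0],"fingers":0.3},{"travel":[0,0,-0.2],"rot":[0,0,0],"fingers":0.3},{"travel":[0,0,-0.53],"rot":[0,0,0],"fingers":0.3}]'
python3 -m pendant '[{"travel":[0.2,0.4,0],"rot":[0,0,0],"fingers":0.4},{"travel":[0.41,0.82,0],"rot":[0,0,0],"fingers":0.4},{"travel":[0.41,0.82,0],"rot":[0,0,0],"fingers":0.4}]' >/dev/null
python3 -m pendant '[{"travel":[0.2,0.4,0],"rot":[0,0,0],"fingers":0.4},{"travel":[0.41,0.82,0],"rot":[0,0,0],"fingers":0.4},{"travel":[0.41,0.82,0],"rot":[0,0,0],"fingers":0.4}]' >/dev/null
python3 -m pendant '[{"travel":[0.2,0.4,0],"rot":[0,0,0],"fingers":0.4},{"travel":[0.41,0.82,0],"rot":[0,0,0],"fingers":0.4},{"travel":[0.41,0.82,0],"rot":[0,0,0],"fingers":0.4},{"travel":[0.41,0.82,0],"rot":[0,0,0],"fingers":0.4}]'
python3 look.py top top4
python3 dial.py top4
python3 - <<'E'
from h import *
from seg import seg
z=np.load('last_top.npz'); P,d,im=z['P'],z['d'],z['im']
seg(P,d,(.3,.68,.03,.42),zhi=.06,zlo=.012)
print('pan');seg(P,d,(.3,.68,-.2,.08),.13,.2)
cv2.imwrite('pics/top4c.png',cv2.resize(im[130:320,120:340],None,fx=3,fy=3,interpolation=cv2.INTER_CUBIC))
E
```

```text
clock: 16.2
tcp_pos: [0.5516, -0.0996, 0.2033]
orientation: [-0.002, 0.0, 1.0, 0.001]
wrist_force: [0.1, 0.9, 0.1]
finger_gap: 0.0555
grip_force: 0.0
clock: 17.2
tcp_pos: [0.4055, 0.1961, 0.2051]
orientation: [0.001, -0.002, 1.0, -0.0]
wrist_force: [-0.1, -0.0, -0.8]
finger_gap: 0.0597
grip_force: 0.0
top4 red 1.614 pointer 1.550
px (192, 197) c [631. 284.] mean [631. 284.] LxW [96. 26.] ang -3 ztop 29 182
px (219, 196) c [639. 197.] mean [636. 198.] LxW [60. 25.] ang -8 ztop 29 106
px (162, 223) c [540. 374.] mean [541. 375.] LxW [53. 43.] ang 2 ztop 44 175
px (253, 280) c [372.  82.] mean [371.  82.] LxW [110.  54.] ang 1 ztop 25 353
px (218, 277) c [378. 191.] mean [378. 191.] LxW [44. 30.] ang 12 ztop 34 105
pan
px (279, 217) c [552.  -0.] mean [552.   0.] LxW [98. 39.] ang 1 ztop 156 385
px (312, 218) c [553. -99.] mean [553. -99.] LxW [74. 27.] ang 1 ztop 146 213
```

View pics/top4c.png

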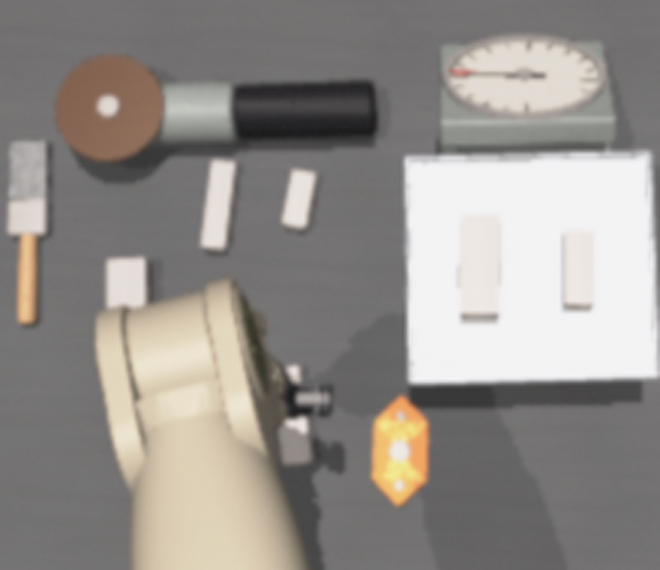

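The pointer now covers the red hand, with 512 g expected on the pan. The magnet lies flat at (0.372, 0.082). Next come the five leftovers, starting with mid_long.

```bash
python3 -m pendant '[{"travel":[0,0,0.4],"rot":[0,0,-0.1],"fingers":0.4},{"travel":[0,0,0.75],"rot":[0,0,-0.17],"fingers":0.4},{"travel":[0,0,0.75],"rot":[0,0,-0.17],"fingers":0.4}]' >/dev/null
python3 -m pendant '[{"travel":[0,0,0.4],"rot":[0,0,0],"fingers":0.4},{"travel":[0,0,0.6],"rot":[0,0,0],"fingers":0.4},{"travel":[0,0,0.74],"rot":[0,0,0],"fingers":0.4},{"travel":[0,0,0.74],"rot":[0,0,0],"fingers":0.4},{"travel":[0,0,0.74],"rot":[0,0,0],"fingers":-1},{"travel":[0,0,0.74],"rot":[0,0,0],"fingers":-1},{"travel":[0,0,0.74],"rot":[0,0,0],"fingers":-1},{"travel":[0,0,0.74],"rot":[0,0,0],"fingers":-1},{"travel":[0,0,0.74],"rot":[0,0,0],"fingers":-1}]' 60
python3 -m pendant '[{"travel":[0,0,-0.4],"rot":[0,0,0],"fingers":-1},{"travel":[0,0,-0.8],"rot":[0,0,0.1],"fingers":-1},{"travel":[0,0,-1],"rot":[0,0,0.17],"fingers":-1},{"travel":[0,0,-1],"rot":[0,0,0.17],"fingers":-1}]'
python3 -m pendant '[{"travel":[0,-0.3,-0.3],"rot":[0,0,0],"fingers":-1},{"travel":[0.06,-0.6,-0.5],"rot":[0,0,0],"fingers":-1},{"travel":[0.06,-0.96,-0.5],"rot":[0,0,0],"fingers":-1},{"travel":[0.06,-0.96,-0.5],"rot":[0,0,0],"fingers":-1}]'
```

```text
clock: 18.45
tcp_pos: [0.4076, 0.1955, 0.028]
orientation: [0.002, -0.089, 0.996, 0.0]
wrist_force: [-0.1, -1.8, 6.5]
finger_gap: 0.0289
grip_force: 60.8
clock: 18.85
tcp_pos: [0.4085, 0.196, 0.1506]
orientation: [0.004, 0.0, 1.0, 0.001]
wrist_force: [0.4, 0.2, -2.8]
finger_gap: 0.0286
grip_force: 60.8
clock: 19.25
tcp_pos: [0.3983, 0.0762, 0.2059]
orientation: [0.0, 0.002, 1.0, -0.001]
wrist_force: [0.5, -0.1, -2.8]
finger_gap: 0.0287
grip_force: 61.1
```

```bash
for i in 1 2 3; do python3 -m pendant '[{"travel":[0.02,-0.4,0],"rot":[0,0,0],"fingers":-1},{"travel":[0.06,-0.8,0],"rot":[0,0,0],"fingers":-1},{"travel":[0.06,-0.99,0],"rot":[0,0,0],"fingers":-1}]'; done
python3 -m pendant '[{"travel":[0.02,-0.4,0],"rot":[0,0,0],"fingers":-1},{"travel":[0.06,-0.8,0],"rot":[0,0,0],"fingers":-1},{"travel":[0.06,-0.99,0.2],"rot":[0,0,0],"fingers":-1},{"travel":[0.06,-0.99,0.5],"rot":[0,0,0],"fingers":-1},{"travel":[0.06,-0.99,0.6],"rot":[0,0,0],"fingers":-1}]'
```

```text
clock: 19.55
tcp_pos: [0.3901, -0.0406, 0.2049]
orientation: [-0.001, 0.0, 1.0, -0.0]
wrist_force: [-0.6, -0.1, -2.3]
finger_gap: 0.0289
grip_force: 61.3
clock: 19.85
tcp_pos: [0.3833, -0.1601, 0.2049]
orientation: [-0.0, 0.001, 1.0, -0.0]
wrist_force: [0.8, 0.5, -2.1]
finger_gap: 0.0285
grip_force: 61.3
clock: 20.15
tcp_pos: [0.3763, -0.2793, 0.2047]
orientation: [-0.0, 0.001, 1.0, -0.0]
wrist_force: [0.6, 1.0, -2.4]
finger_gap: 0.0286
grip_force: 61.3
clock: 20.65
tcp_pos: [0.3679, -0.3931, 0.1291]
orientation: [-0.002, -0.0, 1.0, 0.003]
wrist_force: [-0.9, 1.0, -3.3]
finger_gap: 0.0288
grip_force: 61.2
```

```bash
python3 -m pendant '[{"travel":[0,0,0.3],"rot":[0,0,0],"fingers":-1},{"travel":[0,0,0.6],"rot":[0,0,0],"fingers":-1},{"travel":[0,0,0.72],"rot":[0,0,0],"fingers":-1},{"travel":[0,0,0.72],"rot":[0,0,0],"fingers":0},{"travel":[0,0,0.72],"rot":[0,0,0],"fingers":0},{"travel":[0,0,0.72],"rot":[0,0,0],"fingers":0},{"travel":[0,0,0.4],"rot":[0,0,0],"fingers":0},{"travel":[0,0,0],"rot":[0,0,0],"fingers":0},{"travel":[0,0,-0.4],"rot":[0,0,0],"fingers":0},{"travel":[0,0,-0.6],"rot":[0,0,0],"fingers":0}]'
python3 look.py wrist w2
python3 look.py top top5
python3 - <<'E'
from h import *
from seg import seg
z=np.load('last_top.npz'); P,d,im=z['P'],z['d'],z['im']
seg(P,d,(.36,.68,.08,.42),zhi=.06)
z=np.load('last_wrist.npz'); print('wrist');seg(z['P'],z['d'],(.27,.47,-.44,-.29),zlo=.022,zhi=.1)
E
python3 dial.py top5
```

```text
clock: 21.65
tcp_pos: [0.3712, -0.397, 0.2125]
orientation: [0.003, -0.0, 1.0, -0.004]
wrist_force: [1.3, -0.2, -0.5]
finger_gap: 0.0425
grip_force: 0.0
px (192, 198) c [631. 284.] mean [632. 284.] LxW [95. 26.] ang -3 ztop 29 185
px (219, 196) c [639. 198.] mean [639. 198.] LxW [59. 26.] ang -9 ztop 29 109
px (162, 228) c [527. 374.] mean [528. 373.] LxW [80. 41.] ang 4 ztop 44 274
px (187, 270) c [398. 289.] mean [398. 289.] LxW [74. 26.] ang 10 ztop 29 156
px (249, 275) c [393.  94.] mean [387.  92.] LxW [66. 28.] ang 1 ztop 25 119
wrist
px (294, 94) c [ 274. -379.] mean [ 275. -387.] LxW [123.   4.] ang -85 ztop 60 607
px (391, 127) c [ 306. -292.] mean [ 300. -293.] LxW [72.  5.] ang 5 ztop 59 473
px (287, 185) c [ 366. -390.] mean [ 364. -390.] LxW [100.  30.] ang 1 ztop 34 2630
px (244, 242) c [ 421. -438.] mean [ 427. -437.] LxW [98.  4.] ang 5 ztop 60 322
px (361, 273) c [ 463. -304.] mean [ 462. -304.] LxW [28.  5.] ang -86 ztop 57 194
px (300, 278) c [ 469. -377.] mean [ 468. -375.] LxW [45.  4.] ang -86 ztop 56 266
top5 red 1.628 pointer 1.549
```

mid_long lies in the bin at about (0.366, −0.390). Next is big_short.

```bash
for i in 1 2 3 4 5 6; do python3 -m pendant '[{"travel":[-0.08,0.4,0],"rot":[0,0,0],"fingers":0.5},{"travel":[-0.16,0.8,0],"rot":[0,0,0],"fingers":0.5},{"travel":[-0.185,0.92,0],"rot":[0,0,0],"fingers":0.5}]' >/dev/null; done
python3 -m pendant '[{"travel":[-0.08,0.4,0],"rot":[0,0,-0.07],"fingers":0.5},{"travel":[-0.19,0.8,0],"rot":[0,0,-0.07],"fingers":0.5},{"travel":[-0.19,0.92,0],"rot":[0,0,-0.07],"fingers":0.5},{"travel":[-0.19,0.92,0],"rot":[0,0,-0.07],"fingers":0.5},{"travel":[-0.19,0.92,0],"rot":[0,0,-0.07],"fingers":0.5}]'
```

```text
clock: 24.05
tcp_pos: [0.5252, 0.3764, 0.2056]
orientation: [-0.0, -0.037, 0.999, -0.001]
wrist_force: [0.0, -0.5, 1.1]
finger_gap: 0.0641
grip_force: 0.0
```

```bash
python3 -m pendant '[{"travel":[-0.01,-0.02,0.4],"rot":[0,0,0],"fingers":0.5},{"travel":[-0.01,-0.02,0.75],"rot":[0,0,0],"fingers":0.5},{"travel":[-0.01,-0.02,0.75],"rot":[0,0,0],"fingers":0.5}]' >/dev/null
python3 -m pendant '[{"travel":[0,0,0.4],"rot":[0,0,0],"fingers":0.5},{"travel":[0,0,0.6],"rot":[0,0,0],"fingers":0.5},{"travel":[0,0,0.73],"rot":[0,0,0],"fingers":0.5},{"travel":[0,0,0.73],"rot":[0,0,0],"fingers":0.5},{"travel":[0,0,0.73],"rot":[0,0,0],"fingers":-1},{"travel":[0,0,0.73],"rot":[0,0,0],"fingers":-1},{"travel":[0,0,0.73],"rot":[0,0,0],"fingers":-1},{"travel":[0,0,0.73],"rot":[0,0,0],"fingers":-1},{"travel":[0,0,0.73],"rot":[0,0,0],"fingers":-1}]' 60
python3 -m pendant '[{"travel":[0,0,-0.4],"rot":[0,0,0],"fingers":-1},{"travel":[0,0,-0.8],"rot":[0,0,0.07],"fingers":-1},{"travel":[0,0,-1],"rot":[0,0,0.07],"fingers":-1},{"travel":[0,0,-1],"rot":[0,0,0.07],"fingers":-1}]'
python3 -m pendant '[{"travel":[0.1,-0.4,-0.3],"rot":[0,0,0],"fingers":-1},{"travel":[0.22,-0.7,-0.55],"rot":[0,0,0],"fingers":-1},{"travel":[0.22,-1,-0.55],"rot":[0,0,0],"fingers":-1},{"travel":[0.22,-1,-0.55],"rot":[0,0,0],"fingers":-1}]'
```

```text
clock: 25.25
tcp_pos: [0.5287, 0.3757, 0.0313]
orientation: [0.002, -0.037, 0.999, 0.001]
wrist_force: [-0.3, -2.6, 7.5]
finger_gap: 0.0391
grip_force: 63.3
clock: 25.65
tcp_pos: [0.5295, 0.3769, 0.1542]
orientation: [0.004, -0.0, 1.0, 0.002]
wrist_force: [-0.1, 0.1, -3.7]
finger_gap: 0.0387
grip_force: 62.2
clock: 26.05
tcp_pos: [0.4998, 0.2514, 0.2149]
orientation: [-0.0, 0.002, 1.0, -0.001]
wrist_force: [-0.5, 0.8, -3.5]
finger_gap: 0.0388
grip_force: 62.5
```

```bash
for i in 1 2 3 4; do python3 -m pendant '[{"travel":[0.1,-0.4,0],"rot":[0,0,0],"fingers":-1},{"travel":[0.2,-0.8,0],"rot":[0,0,0],"fingers":-1},{"travel":[0.215,-0.985,0],"rot":[0,0,0],"fingers":-1}]'|grep -E "tcp|gap"; done
python3 -m pendant '[{"travel":[0.1,-0.4,0],"rot":[0,0,0],"fingers":-1},{"travel":[0.2,-0.8,0],"rot":[0,0,0],"fingers":-1},{"travel":[0.215,-0.985,0],"rot":[0,0,0],"fingers":-1},{"travel":[0.215,-0.985,0.2],"rot":[0,0,0],"fingers":-1},{"travel":[0.215,-0.985,0.5],"rot":[0,0,0],"fingers":-1},{"travel":[0.215,-0.985,0.6],"rot":[0,0,0],"fingers":-1},{"travel":[0.215,-0.985,0.6],"rot":[0,0,0],"fingers":-1}]'
```

```text
tcp_pos: [0.4721, 0.1347, 0.2125]
finger_gap: 0.0389
tcp_pos: [0.4467, 0.0167, 0.2128]
finger_gap: 0.0389
tcp_pos: [0.4215, -0.1016, 0.2129]
finger_gap: 0.0389
tcp_pos: [0.3961, -0.2202, 0.2129]
finger_gap: 0.0392
clock: 27.95
tcp_pos: [0.3703, -0.3336, 0.1394]
orientation: [-0.002, -0.0, 1.0, 0.003]
wrist_force: [-0.5, 1.2, -1.3]
finger_gap: 0.0389
grip_force: 62.7
```

```bash
python3 -m pendant '[{"travel":[0,0,0.3],"rot":[0,0,0],"fingers":-1},{"travel":[0,0,0.6],"rot":[0,0,0],"fingers":-1},{"travel":[0,0,0.68],"rot":[0,0,0],"fingers":-1},{"travel":[0,0,0.68],"rot":[0,0,0],"fingers":0.2},{"travel":[0,0,0.68],"rot":[0,0,0],"fingers":0.2},{"travel":[0,0,0.68],"rot":[0,0,0],"fingers":0.2},{"travel":[0,0,0.4],"rot":[0,0,0],"fingers":0.2},{"travel":[0,0,0],"rot":[0,0,0],"fingers":0.2},{"travel":[0,0,-0.4],"rot":[0,0,0],"fingers":0.2},{"travel":[0,0,-0.6],"rot":[0,0,0],"fingers":0.2}]'
python3 look.py wrist w3
python3 look.py top top6
python3 - <<'E'
from h import *
from seg import seg
z=np.load('last_top.npz'); P,d,im=z['P'],z['d'],z['im']
seg(P,d,(.36,.68,.08,.42),zhi=.06)
z=np.load('last_wrist.npz'); print('wrist');seg(z['P'],z['d'],(.28,.46,-.43,-.3),zlo=.022,zhi=.1,minn=300)
E
python3 dial.py top6
```

```text
clock: 28.95
tcp_pos: [0.3732, -0.3375, 0.2207]
orientation: [0.003, -0.0, 1.0, -0.004]
wrist_force: [0.9, -0.8, -0.8]
finger_gap: 0.0511
grip_force: 0.0
px (192, 197) c [631. 284.] mean [630. 284.] LxW [94. 26.] ang -3 ztop 30 173
px (219, 195) c [639. 197.] mean [638. 197.] LxW [60. 25.] ang -9 ztop 29 110
px (187, 270) c [398. 289.] mean [398. 288.] LxW [75. 25.] ang 10 ztop 30 138
px (249, 274) c [390.  95.] mean [387.  93.] LxW [60. 29.] ang 1 ztop 24 131
wrist
px (232, 182) c [ 366. -390.] mean [ 364. -390.] LxW [100.  30.] ang 1 ztop 35 2559
px (285, 188) c [ 370. -333.] mean [ 368. -333.] LxW [80. 40.] ang 0 ztop 44 2810
top6 red 1.639 pointer 1.550
```

```bash
for i in 1 2 3 4 5; do python3 -m pendant '[{"travel":[-0.16,0.4,0],"rot":[0,0,0],"fingers":0.2},{"travel":[-0.32,0.8,0],"rot":[0,0,0],"fingers":0.2},{"travel":[-0.355,0.863,0],"rot":[0,0,0],"fingers":0.2}]' >/dev/null; done
python3 -m pendant '[{"travel":[-0.16,0.4,0],"rot":[0,0,0.05],"fingers":0.2},{"travel":[-0.32,0.8,0],"rot":[0,0,0.05],"fingers":0.2},{"travel":[-0.355,0.863,0],"rot":[0,0,0.05],"fingers":0.2},{"travel":[-0.355,0.863,0],"rot":[0,0,0.05],"fingers":0.2},{"travel":[-0.355,0.863,0],"rot":[0,0,0.05],"fingers":0.2}]'
```

```text
clock: 31.05
tcp_pos: [0.6272, 0.2839, 0.2139]
orientation: [-0.0, 0.027, 1.0, -0.001]
wrist_force: [-0.3, 0.1, -0.3]
finger_gap: 0.0513
grip_force: 0.0
```

```bash
python3 -m pendant '[{"travel":[0,0,0.4],"rot":[0,0,0],"fingers":0.2},{"travel":[0,0,0.8],"rot":[0,0,0],"fingers":0.2},{"travel":[0,0,0.8],"rot":[0,0,0],"fingers":0.2}]' >/dev/null
python3 -m pendant '[{"travel":[0,0,0.4],"rot":[0,0,0],"fingers":0.2},{"travel":[0,0,0.65],"rot":[0,0,0],"fingers":0.2},{"travel":[0,0,0.79],"rot":[0,0,0],"fingers":0.2},{"travel":[0,0,0.79],"rot":[0,0,0],"fingers":0.2},{"travel":[0,0,0.79],"rot":[0,0,0],"fingers":-1},{"travel":[0,0,0.79],"rot":[0,0,0],"fingers":-1},{"travel":[0,0,0.79],"rot":[0,0,0],"fingers":-1},{"travel":[0,0,0.79],"rot":[0,0,0],"fingers":-1},{"travel":[0,0,0.79],"rot":[0,0,0],"fingers":-1}]' 60
python3 -m pendant '[{"travel":[0,0,-0.4],"rot":[0,0,0],"fingers":-1},{"travel":[0,0,-0.8],"rot":[0,0,-0.05],"fingers":-1},{"travel":[0,0,-1],"rot":[0,0,-0.05],"fingers":-1},{"travel":[0,0,-1],"rot":[0,0,-0.05],"fingers":-1}]'
```

```text
clock: 32.25
tcp_pos: [0.6292, 0.2859, 0.0269]
orientation: [0.003, 0.026, 1.0, 0.001]
wrist_force: [-0.9, -0.5, 7.2]
finger_gap: 0.0237
grip_force: 60.9
clock: 32.65
tcp_pos: [0.6302, 0.2868, 0.1505]
orientation: [0.005, -0.0, 1.0, 0.002]
wrist_force: [0.7, 0.5, -0.8]
finger_gap: 0.0237
grip_force: 59.9
```

```bash
python3 -m pendant '[{"travel":[0.33,-0.27,-0.3],"rot":[0,0,0],"fingers":-1},{"travel":[0.66,-0.54,-0.6],"rot":[0,0,0],"fingers":-1},{"travel":[1,-0.8,-0.6],"rot":[0,0,0],"fingers":-1},{"travel":[1,-0.8,-0.6],"rot":[0,0,0],"fingers":-1}]' |grep -E "tcp|gap"
python3 -m pendant '[{"travel":[0.33,-0.27,0],"rot":[0,0,0],"fingers":-1},{"travel":[0.66,-0.54,0],"rot":[0,0,0],"fingers":-1},{"travel":[1,-0.8,0],"rot":[0,0,0],"fingers":-1},{"travel":[1,-0.8,0],"rot":[0,0,0],"fingers":-1}]' |grep -E "tcp|gap"
for i in 1 2 3; do python3 -m pendant '[{"travel":[0.02,-0.4,0],"rot":[0,0,0],"fingers":-1},{"travel":[0.04,-0.8,0],"rot":[0,0,0],"fingers":-1},{"travel":[0.04,-1,0],"rot":[0,0,0],"fingers":-1}]'|grep -E "tcp|gap"; done
python3 -m pendant '[{"travel":[0.02,-0.4,0],"rot":[0,0,0],"fingers":-1},{"travel":[0.04,-0.8,0],"rot":[0,0,0],"fingers":-1},{"travel":[0.04,-1,0],"rot":[0,0,0],"fingers":-1},{"travel":[0.04,-1,0.2],"rot":[0,0,0],"fingers":-1},{"travel":[0.04,-1,0.5],"rot":[0,0,0],"fingers":-1},{"travel":[0.04,-1,0.6],"rot":[0,0,0],"fingers":-1},{"travel":[0.04,-1,0.6],"rot":[0,0,0],"fingers":-1}]'
```

```text
tcp_pos: [0.5039, 0.188, 0.216]
finger_gap: 0.0236
tcp_pos: [0.3805, 0.0917, 0.2139]
finger_gap: 0.0234
tcp_pos: [0.382, -0.0284, 0.2152]
finger_gap: 0.0237
tcp_pos: [0.3775, -0.1494, 0.2151]
finger_gap: 0.0239
tcp_pos: [0.3727, -0.2699, 0.2149]
finger_gap: 0.0239
clock: 35.05
tcp_pos: [0.367, -0.3846, 0.141]
orientation: [-0.002, -0.0, 1.0, 0.002]
wrist_force: [0.5, -0.2, -1.7]
finger_gap: 0.0233
grip_force: 59.9
```

```bash
python3 -m pendant '[{"travel":[0,0,0.3],"rot":[0,0,0],"fingers":-1},{"travel":[0,-0.04,0.55],"rot":[0,0,0],"fingers":-1},{"travel":[0,-0.04,0.64],"rot":[0,0,0],"fingers":-1},{"travel":[0,-0.04,0.64],"rot":[0,0,0],"fingers":-0.15},{"travel":[0,-0.04,0.64],"rot":[0,0,0],"fingers":-0.15},{"travel":[0,-0.04,0.64],"rot":[0,0,0],"fingers":-0.15},{"travel":[0,-0.04,0.4],"rot":[0,0,0],"fingers":-0.15},{"travel":[0,0,0],"rot":[0,0,0],"fingers":0},{"travel":[0,0,-0.4],"rot":[0,0,0],"fingers":0},{"travel":[0,0,-0.6],"rot":[0,0,0],"fingers":0}]'
python3 look.py wrist w4
python3 look.py top top7
python3 - <<'E'
from h import *
from seg import seg
z=np.load('last_top.npz'); P,d,im=z['P'],z['d'],z['im']
seg(P,d,(.36,.68,.08,.42),zhi=.06)
z=np.load('last_wrist.npz'); print('wrist');seg(z['P'],z['d'],(.28,.46,-.43,-.3),zlo=.022,zhi=.1,minn=300)
E
python3 dial.py top7
```

```text
clock: 36.05
tcp_pos: [0.3694, -0.3879, 0.2218]
orientation: [0.003, -0.0, 1.0, -0.003]
wrist_force: [0.1, -0.3, 0.1]
finger_gap: 0.0426
grip_force: 0.0
px (219, 196) c [638. 198.] mean [638. 198.] LxW [58. 25.] ang -8 ztop 29 110
px (187, 270) c [398. 289.] mean [399. 289.] LxW [75. 26.] ang 10 ztop 29 153
px (249, 275) c [390.  94.] mean [387.  93.] LxW [59. 28.] ang 0 ztop 25 113
wrist
px (278, 189) c [ 370. -389.] mean [ 367. -389.] LxW [95. 25.] ang -1 ztop 59 2240
px (332, 191) c [ 370. -333.] mean [ 368. -333.] LxW [80. 40.] ang 0 ztop 44 2803
top7 red 1.625 pointer 1.550
```

```bash
for i in 1 2 3 4 5; do python3 -m pendant '[{"travel":[-0.02,0.4,0],"rot":[0,0,0],"fingers":0.2},{"travel":[-0.04,0.8,0],"rot":[0,0,0],"fingers":0.2},{"travel":[-0.04,0.94,0],"rot":[0,0,0],"fingers":0.2}]' >/dev/null; done
python3 -m pendant '[{"travel":[-0.02,0.4,0],"rot":[0,0,-0.1],"fingers":0.2},{"travel":[-0.04,0.8,0],"rot":[0,0,-0.17],"fingers":0.2},{"travel":[-0.04,0.94,0.3],"rot":[0,0,-0.17],"fingers":0.2},{"travel":[-0.04,0.94,0.7],"rot":[0,0,-0.17],"fingers":0.2},{"travel":[-0.04,0.94,0.8],"rot":[0,0,-0.17],"fingers":0.2},{"travel":[-0.04,0.94,0.8],"rot":[0,0,-0.17],"fingers":0.2}]'
```

```text
clock: 38.25
tcp_pos: [0.395, 0.2894, 0.1178]
orientation: [-0.002, -0.089, 0.996, -0.001]
wrist_force: [-0.4, 0.4, 0.6]
finger_gap: 0.0514
grip_force: 0.0
```

```bash
python3 -m pendant '[{"travel":[-0.02,0,0.4],"rot":[0,0,0],"fingers":0.2},{"travel":[-0.02,0,0.65],"rot":[0,0,0],"fingers":0.2},{"travel":[-0.02,0,0.79],"rot":[0,0,0],"fingers":0.2},{"travel":[-0.02,0,0.79],"rot":[0,0,0],"fingers":0.2},{"travel":[-0.02,0,0.79],"rot":[0,0,0],"fingers":-1},{"travel":[-0.02,0,0.79],"rot":[0,0,0],"fingers":-1},{"travel":[-0.02,0,0.79],"rot":[0,0,0],"fingers":-1},{"travel":[-0.02,0,0.79],"rot":[0,0,0],"fingers":-1},{"travel":[-0.02,0,0.79],"rot":[0,0,0],"fingers":-1}]' 60
python3 -m pendant '[{"travel":[0,0,-0.4],"rot":[0,0,0],"fingers":-1},{"travel":[0,0,-0.8],"rot":[0,0,0.1],"fingers":-1},{"travel":[0,0,-1],"rot":[0,0,0.17],"fingers":-1},{"travel":[0,0,-1],"rot":[0,0,0.17],"fingers":-1}]'
python3 -m pendant '[{"travel":[0.02,-0.4,-0.3],"rot":[0,0,0],"fingers":-1},{"travel":[0.04,-0.7,-0.6],"rot":[0,0,0],"fingers":-1},{"travel":[0.04,-1,-0.6],"rot":[0,0,0],"fingers":-1}]'
```

```text
clock: 39.15
tcp_pos: [0.4012, 0.2916, 0.0273]
orientation: [0.002, -0.089, 0.996, 0.001]
wrist_force: [-0.5, -1.2, 6.0]
finger_gap: 0.0234
grip_force: 59.8
clock: 39.55
tcp_pos: [0.4022, 0.2925, 0.1503]
orientation: [0.005, 0.0, 1.0, 0.002]
wrist_force: [0.0, -0.6, -1.8]
finger_gap: 0.0234
grip_force: 59.5
clock: 39.85
tcp_pos: [0.3955, 0.1706, 0.2198]
orientation: [0.003, -0.002, 1.0, 0.001]
wrist_force: [0.2, 0.5, -1.3]
finger_gap: 0.0237
grip_force: 59.6
```

```bash
for i in 1 2 3 4; do python3 -m pendant '[{"travel":[0.02,-0.4,0],"rot":[0,0,0],"fingers":-1},{"travel":[0.04,-0.8,0],"rot":[0,0,0],"fingers":-1},{"travel":[0.04,-0.84,0],"rot":[0,0,0],"fingers":-1}]'|grep -E "tcp|gap"; done
python3 -m pendant '[{"travel":[0.02,-0.4,0],"rot":[0,0,0],"fingers":-1},{"travel":[0.04,-0.8,0],"rot":[0,0,0],"fingers":-1},{"travel":[0.04,-0.84,0],"rot":[0,0,0],"fingers":-1},{"travel":[0.04,-0.84,0.2],"rot":[0,0,0],"fingers":-1},{"travel":[0.04,-0.84,0.5],"rot":[0,0,0],"fingers":-1},{"travel":[0.04,-0.84,0.6],"rot":[0,0,0],"fingers":-1},{"travel":[0.04,-0.84,0.6],"rot":[0,0,0],"fingers":-1}]'
```

```text
tcp_pos: [0.3889, 0.0659, 0.2166]
finger_gap: 0.0235
tcp_pos: [0.3847, -0.0346, 0.2165]
finger_gap: 0.0233
tcp_pos: [0.3803, -0.1352, 0.2165]
finger_gap: 0.0234
tcp_pos: [0.3759, -0.2358, 0.2164]
finger_gap: 0.0234
clock: 41.75
tcp_pos: [0.3698, -0.3303, 0.1428]
orientation: [-0.002, -0.001, 1.0, 0.002]
wrist_force: [0.7, 0.6, -1.6]
finger_gap: 0.0236
grip_force: 60.1
```

```bash
python3 -m pendant '[{"travel":[0,0,0.3],"rot":[0,0,0],"fingers":-1},{"travel":[0,0,0.52],"rot":[0,0,0],"fingers":-1},{"travel":[0,0,0.59],"rot":[0,0,0],"fingers":-1},{"travel":[0,0,0.59],"rot":[0,0,0],"fingers":-0.15},{"travel":[0,0,0.59],"rot":[0,0,0],"fingers":-0.15},{"travel":[0,0,0.59],"rot":[0,0,0],"fingers":-0.15},{"travel":[0,0,0.4],"rot":[0,0,0],"fingers":-0.15},{"travel":[0,0,0],"rot":[0,0,0],"fingers":0},{"travel":[0,0,-0.4],"rot":[0,0,0],"fingers":0},{"travel":[0,0,-0.6],"rot":[0,0,0],"fingers":0}]'
python3 look.py wrist w5
python3 look.py top top8
python3 - <<'E'
from h import *
from seg import seg
z=np.load('last_top.npz'); P,d,im=z['P'],z['d'],z['im']
seg(P,d,(.36,.68,.08,.42),zhi=.06)
z=np.load('last_wrist.npz'); print('wrist');seg(z['P'],z['d'],(.28,.46,-.43,-.3),zlo=.022,zhi=.1,minn=300)
E
python3 dial.py top8
```

```text
clock: 42.75
tcp_pos: [0.3718, -0.3347, 0.2225]
orientation: [0.003, -0.0, 1.0, -0.003]
wrist_force: [0.6, -0.9, -0.3]
finger_gap: 0.0425
grip_force: 0.0
px (219, 196) c [639. 197.] mean [639. 197.] LxW [60. 26.] ang -8 ztop 29 112
px (249, 275) c [388.  95.] mean [386.  93.] LxW [57. 29.] ang 1 ztop 25 115
wrist
px (223, 182) c [ 363. -396.] mean [ 361. -395.] LxW [95. 26.] ang -1 ztop 59 2370
px (282, 190) c [ 366. -331.] mean [ 365. -331.] LxW [75. 25.] ang 0 ztop 69 1921
top8 red 1.635 pointer 1.555
```

```bash
for i in 1 2 3 4; do python3 -m pendant '[{"travel":[-0.2,0.4,0],"rot":[0,0,0],"fingers":0.2},{"travel":[-0.36,0.73,0],"rot":[0,0,0],"fingers":0.2},{"travel":[-0.446,0.884,0],"rot":[0,0,0],"fingers":0.2}]' >/dev/null; done
python3 -m pendant '[{"travel":[-0.2,0.4,0],"rot":[0,0,0.07],"fingers":0.2},{"travel":[-0.36,0.73,0],"rot":[0,0,0.14],"fingers":0.2},{"travel":[-0.446,0.884,0],"rot":[0,0,0.14],"fingers":0.2},{"travel":[-0.446,0.884,0.4],"rot":[0,0,0.14],"fingers":0.2},{"travel":[-0.446,0.884,0.75],"rot":[0,0,0.14],"fingers":0.2},{"travel":[-0.446,0.884,0.8],"rot":[0,0,0.14],"fingers":0.2},{"travel":[-0.446,0.884,0.8],"rot":[0,0,0.14],"fingers":0.2}]'
```

```text
clock: 44.75
tcp_pos: [0.6365, 0.1971, 0.1194]
orientation: [-0.002, 0.073, 0.997, -0.0]
wrist_force: [-0.2, 0.6, 0.9]
finger_gap: 0.0509
grip_force: 0.0
```

```bash
python3 -m pendant '[{"travel":[-0.01,0,0.4],"rot":[0,0,0],"fingers":0.2},{"travel":[-0.01,0,0.65],"rot":[0,0,0],"fingers":0.2},{"travel":[-0.01,0,0.8],"rot":[0,0,0],"fingers":0.2},{"travel":[-0.01,0,0.8],"rot":[0,0,0],"fingers":0.2},{"travel":[-0.01,0,0.8],"rot":[0,0,0],"fingers":-1},{"travel":[-0.01,0,0.8],"rot":[0,0,0],"fingers":-1},{"travel":[-0.01,0,0.8],"rot":[0,0,0],"fingers":-1},{"travel":[-0.01,0,0.8],"rot":[0,0,0],"fingers":-1},{"travel":[-0.01,0,0.8],"rot":[0,0,0],"fingers":-1}]' 60
python3 -m pendant '[{"travel":[0,0,-0.4],"rot":[0,0,0],"fingers":-1},{"travel":[0,0,-0.8],"rot":[0,0,-0.07],"fingers":-1},{"travel":[0,0,-1],"rot":[0,0,-0.14],"fingers":-1},{"travel":[0,0,-1],"rot":[0,0,-0.14],"fingers":-1}]'
python3 -m pendant '[{"travel":[0.4,-0.1,-0.3],"rot":[0,0,0],"fingers":-1},{"travel":[0.8,-0.2,-0.6],"rot":[0,0,0],"fingers":-1},{"travel":[1,-0.3,-0.6],"rot":[0,0,0],"fingers":-1},{"travel":[1,-0.3,-0.6],"rot":[0,0,0],"fingers":-1}]' |grep -E "tcp|gap"
python3 -m pendant '[{"travel":[0.4,-0.1,0],"rot":[0,0,0],"fingers":-1},{"travel":[0.8,-0.2,0],"rot":[0,0,0],"fingers":-1},{"travel":[1,-0.3,0],"rot":[0,0,0],"fingers":-1},{"travel":[1,-0.3,0],"rot":[0,0,0],"fingers":-1}]'
```

```text
clock: 45.65
tcp_pos: [0.6415, 0.1975, 0.0282]
orientation: [0.003, 0.073, 0.997, 0.001]
wrist_force: [0.8, -0.9, 7.2]
finger_gap: 0.0234
grip_force: 61.1
clock: 46.05
tcp_pos: [0.6425, 0.1978, 0.1517]
orientation: [0.006, -0.001, 1.0, 0.001]
wrist_force: [0.2, 0.3, -0.6]
finger_gap: 0.0237
grip_force: 60.3
tcp_pos: [0.514, 0.1601, 0.2182]
finger_gap: 0.0234
clock: 46.85
tcp_pos: [0.3955, 0.1244, 0.2161]
orientation: [-0.001, 0.0, 1.0, -0.0]
wrist_force: [-0.2, 0.5, -0.9]
finger_gap: 0.0238
grip_force: 60.2
```

```bash
for i in 1 2 3 4; do python3 -m pendant '[{"travel":[0.02,-0.4,0],"rot":[0,0,0],"fingers":-1},{"travel":[0.05,-0.8,0],"rot":[0,0,0],"fingers":-1},{"travel":[0.05,-0.82,0],"rot":[0,0,0],"fingers":-1}]'|grep -E "tcp|gap"; done
python3 -m pendant '[{"travel":[0.02,-0.4,0],"rot":[0,0,0],"fingers":-1},{"travel":[0.05,-0.8,0],"rot":[0,0,0],"fingers":-1},{"travel":[0.05,-0.82,0],"rot":[0,0,0],"fingers":-1},{"travel":[0.05,-0.82,0.2],"rot":[0,0,0],"fingers":-1},{"travel":[0.05,-0.82,0.5],"rot":[0,0,0],"fingers":-1},{"travel":[0.05,-0.82,0.6],"rot":[0,0,0],"fingers":-1},{"travel":[0.05,-0.82,0.6],"rot":[0,0,0],"fingers":-1}]'
```

```text
tcp_pos: [0.3942, 0.0226, 0.2166]
finger_gap: 0.0237
tcp_pos: [0.3885, -0.0763, 0.2167]
finger_gap: 0.0235
tcp_pos: [0.3826, -0.1745, 0.2166]
finger_gap: 0.0236
tcp_pos: [0.3766, -0.2728, 0.2163]
finger_gap: 0.0239
clock: 48.75
tcp_pos: [0.369, -0.3643, 0.1426]
orientation: [-0.001, -0.001, 1.0, 0.002]
wrist_force: [-0.0, 0.1, -0.4]
finger_gap: 0.0235
grip_force: 60.2
```

```bash
python3 -m pendant '[{"travel":[0,0.02,0.2],"rot":[0,0,0],"fingers":-1},{"travel":[0,0.02,0.4],"rot":[0,0,0],"fingers":-1},{"travel":[0,0.02,0.42],"rot":[0,0,0],"fingers":-1},{"travel":[0,0.02,0.42],"rot":[0,0,0],"fingers":-0.15},{"travel":[0,0.02,0.42],"rot":[0,0,0],"fingers":-0.15},{"travel":[0,0.02,0.42],"rot":[0,0,0],"fingers":-0.15},{"travel":[0,0.02,0.3],"rot":[0,0,0],"fingers":-0.15},{"travel":[0,0,0],"rot":[0,0,0],"fingers":0},{"travel":[0,0,-0.4],"rot":[0,0,0],"fingers":0},{"travel":[0,0,-0.6],"rot":[0,0,0],"fingers":0}]'
python3 look.py wrist w6
python3 look.py top top9
python3 - <<'E'
from h import *
from seg import seg
z=np.load('last_top.npz'); P,d,im=z['P'],z['d'],z['im']
seg(P,d,(.36,.68,.08,.42),zhi=.06)
print('call');seg(P,d,(.5,.62,-.42,-.3),.075)
z=np.load('last_wrist.npz'); print('wrist');seg(z['P'],z['d'],(.28,.46,-.43,-.3),zlo=.022,zhi=.1,minn=300)
a=cv2.resize(im[130:200,250:340],(540,420),interpolation=cv2.INTER_CUBIC)
cv2.imwrite('pics/fin.png',np.vstack([cv2.resize(z['im'],(400,300)),cv2.resize(a,(400,300))]))
E
python3 dial.py top9
```

```text
clock: 49.75
tcp_pos: [0.3702, -0.3684, 0.2217]
orientation: [0.002, -0.0, 1.0, -0.003]
wrist_force: [0.4, -0.2, -1.1]
finger_gap: 0.0427
grip_force: 0.0
px (249, 274) c [392.  94.] mean [388.  92.] LxW [63. 28.] ang 0 ztop 25 114
call
px (397, 220) c [ 561. -365.] mean [ 561. -365.] LxW [36. 35.] ang -47 ztop 84 92
wrist
px (283, 189) c [ 367. -345.] mean [ 365. -339.] LxW [76. 54.] ang 0 ztop 68 2519
top9 red 1.631 pointer 1.550
```

View pics/fin.png

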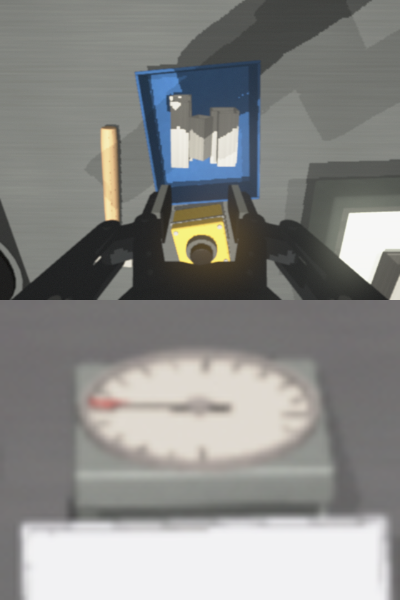

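The bin holds all five leftovers, around (200,130) in the wrist view. In the dial crop the pointer lies on the red hand at (105,403). Now I'll go to the button with the fingers shut.

```bash
for i in 1 2; do python3 -m pendant '[{"travel":[-0.4,0,0],"rot":[0,0,0],"fingers":-1},{"travel":[-0.795,0.01,0],"rot":[0,0,0],"fingers":-1},{"travel":[-0.795,0.01,0],"rot":[0,0,0],"fingers":-1},{"travel":[-0.795,0.01,0],"rot":[0,0,0],"fingers":-1},{"travel":[-0.795,0.01,0],"rot":[0,0,0],"fingers":-1}]' |grep -E "tcp|gap"; done
python3 -m pendant '[{"travel":[0,0,0.4],"rot":[0,0,0],"fingers":-1},{"travel":[0,0,0.8],"rot":[0,0,0],"fingers":-1},{"travel":[0,0,0.9],"rot":[0,0,0],"fingers":-1},{"travel":[0,0,0.9],"rot":[0,0,0],"fingers":-1},{"travel":[0,0,0.9],"rot":[0,0,0],"fingers":-1}]'
```

```text
tcp_pos: [0.4638, -0.3653, 0.2162]
finger_gap: -0.0003
tcp_pos: [0.5586, -0.3646, 0.2169]
finger_gap: -0.0
clock: 51.35
tcp_pos: [0.5603, -0.3655, 0.1111]
orientation: [0.001, 0.0, 1.0, -0.001]
wrist_force: [1.0, -0.6, 0.1]
finger_gap: 0.0001
grip_force: 0.0
```

```bash
python3 -m pendant '[{"travel":[0,0,0.08],"rot":[0,0,0],"fingers":-1},{"travel":[0,0,0.12],"rot":[0,0,0],"fingers":-1},{"travel":[0,0,0.16],"rot":[0,0,0],"fingers":-1},{"travel":[0,0,0.175],"rot":[0,0,0],"fingers":-1},{"travel":[0,0,0.175],"rot":[0,0,0],"fingers":-1}]'
```

```text
clock: 51.85
tcp_pos: [0.5613, -0.3657, 0.091]
orientation: [0.002, -0.0, 1.0, -0.002]
wrist_force: [-2.2, 0.3, 13.9]
finger_gap: 0.0002
grip_force: 6.9
```

```bash
python3 -m pendant '[{"travel":[0,0,0.015],"rot":[0,0,0],"fingers":-1},{"travel":[0,0,0.015],"rot":[0,0,0],"fingers":-1},{"travel":[0,0,0.015],"rot":[0,0,0],"fingers":-1}]'
python3 -m pendant '[{"travel":[0,0,-0.2],"rot":[0,0,0],"fingers":-1},{"travel":[0,0,-0.6],"rot":[0,0,0],"fingers":-1},{"travel":[0,0,-0.9],"rot":[0,0,0],"fingers":-1},{"travel":[0.5,0,-0.9],"rot":[0,0,0],"fingers":-1},{"travel":[0.9,0,-0.9],"rot":[0,0,0],"fingers":-1},{"travel":[0.9,0,-0.9],"rot":[0,0,0],"fingers":-1},{"travel":[0.9,0,-0.9],"rot":[0,0,0],"fingers":-1}]'
python3 look.py top top10; python3 dial.py top10
python3 - <<'E'
from h import *
from seg import seg
z=np.load('last_top.npz'); P,d,im=z['P'],z['d'],z['im']
print('call');seg(P,d,(.5,.62,-.42,-.3),.075)
print('pan');seg(P,d,(.3,.68,-.2,.08),.13,.2)
print('bench');seg(P,d,(.28,.68,.03,.42),zhi=.06,zlo=.012)
E
```

```text
clock: 52.15
tcp_pos: [0.5614, -0.3657, 0.0908]
orientation: [0.002, -0.0, 1.0, -0.002]
wrist_force: [-4.7, 2.2, 22.3]
finger_gap: -0.0001
grip_force: 10.8
clock: 52.85
tcp_pos: [0.4505, -0.3642, 0.194]
orientation: [-0.0, 0.001, 1.0, 0.0]
wrist_force: [-0.5, -0.2, 0.1]
finger_gap: 0.0003
grip_force: 0.0
top10 red 1.637 pointer 1.550
call
px (396, 220) c [ 560. -365.] mean [ 560. -365.] LxW [35. 35.] ang -11 ztop 84 88
pan
px (279, 217) c [551.   0.] mean [552.   1.] LxW [99. 39.] ang 1 ztop 157 372
px (313, 218) c [552. -99.] mean [553. -98.] LxW [74. 28.] ang 0 ztop 147 205
bench
px (253, 280) c [372.  82.] mean [370.  81.] LxW [110.  54.] ang 2 ztop 25 383
```

View pics/top10.png

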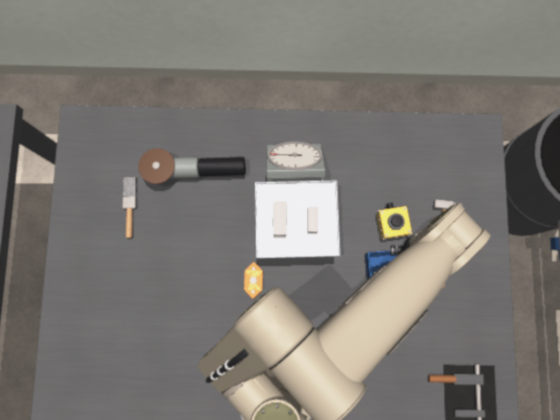

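The picture shows the two tubes on the pan at (280,218) and (313,218) and the magnet on the bench at (253,280). The button is up at (396,221), the pointer lies on the red hand, and the grinder, hammer and brush haven't moved. I'm handing the job in.

```bash
python3 -c "
from workcell import env
print(env.hand_in())"
```

```text
the job is handed in; nothing more can be done
None
```

The job is done and handed in, with no verdict returned: big_long and mid_short are on the pan with the pointer at the set hand, the magnet is flat on the bench, the five leftover pieces are in the bin, and the call button was pressed down and came back up.

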